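# Load a specimen carrier from the carousel into the microscope

## Task

Turn the sample carousel (it has a crank knob on its hub) until the carrier with the single round inlay is at the open window of the wire guard, then take it out, keeping it upright throughout. Seat it flat and centred between the two guide rails of the pulled-out microscope stage - they leave room only for a grip by its ends, so it must be put down and taken again on the way - and then slide the stage fully home under the objective. Leave the other carriers in their compartments and everything else on the bench where it is.

Things in the scene. Friction and masses are not known exactly. Their poses are not given: they have to be found in the camera images.
- carrier_c (a point): The wanted specimen carrier: aluminium block 50 long x 26 wide x 34 high (mm), 0.1 to 0.18 kg, with ONE ROUND dark inlay, 19 dia, in the middle of its top. The point is its centre, 17 above its underside; its x axis runs along the 50 length, y along the 26 width, z up. It starts in a carousel compartment with its length radial.
- carrier_square_c (a point): Same block as carrier_c but its top inlay is an 18 square. Leave it in its compartment. Point and axes likewise.
- carrier_pair_c (a point): Same block as carrier_c but its top inlay is two small 11 dia rounds. Leave it in its compartment. Point and axes likewise.
- carrier_bar_c (a point): Same block as carrier_c but its top inlay is one 40 x 7 bar. Leave it in its compartment. Point and axes likewise.
- carousel_axis (a point): On the vertical axis of the revolving sample carousel, level with the top of its hub (75 above the table). A white-rimmed rotor with a black floor, 276 dia, stands on a fixed round base, 300 dia. The x axis points away from the window. The base never moves.
- rotor_floor (a point): On the rotor's axis, level with its compartment floors (20 above the table); turns with it. 5 equal compartments at 72 degrees (one empty), carrier centres 99.5 from the axis. Hub (134 dia) and rim (inner faces 131 from the axis, top 58 above the table) leave only 6 to 8 at a carrier's ends: grip it there across its width. Dividers 48 above the table stand midway between compartments.
- guard (a point): On the carousel's axis, level with the top of its fixed guard of steel wires (72 above the table). It covers everything from 71 to 150 from the axis except an open window of 100 degrees; carriers under it can be seen but not lifted out. Axes as carousel_axis.
- window (a point): Middle of the open window of the guard, 99.5 from the axis, 37 above the table: where a carrier's centre is when its compartment is in the middle of the window. Fixed.
- crank (a point): Upright round black crank knob on the rotor's hub, 16 dia, 35 high (from 75 to 110 above the table), 40 from the axis; the point is on its axis, 96.5 above the table. Grip it from above, or push it, round in a circle about the axis to turn the rotor. It lies in the direction midway between two compartments.
- rotor (a joint): Rotor angle in rad, 0 at the start, growing counter-clockwise seen from above; it can turn either way by more than a full turn (stops at 12 rad) and stays where it is left (0.06 N m friction).
- nest (a point): Centre of the seat on the sliding stage's top face (30 above the table). x runs along the two guide rails, y across them, along the stage's travel home. The rails are steel walls 50 long, 6 thick, 38 high, 33 apart (16.5 each side of the point), open at both ends. The carrier sits with its length along them; they are higher than it, so there it can be held only by its ends.
- plate (a point): Middle of the stage plate's top face, 30 above the table; the plate is 110 (x) by 245 (y), 10 thick, the seat is 37.5 from here along +y. Axes as nest.
- objective (a point): Centre of the lower end of the microscope's objective, 235 above the table, straight over the seat's home position; 54 dia, widening to 74 at 370 above the table. Column and head stand farther along +y (of nest). The base, 220 wide in x and 18 high, reaches from 70 before this point to 200 past it in y; an 80 wide, 16 high foot runs on to 280 before it, under the stage.
- stage (a joint): Travel of the sliding stage in m: 0 is pulled out (loading, it starts between 0 and 0.02), 0.13 is fully home at its stop with the seat under the microscope's objective. Friction 2 N. Grows along the +y axis of nest.
- stage_handle (a point): Upright round white post on the stage, 16 dia, 42 high from the stage's top face, 150 before the seat (towards -y of nest); the point is on its axis 26 above the top face (56 above the table). Moves with the stage.
- beaker_c (a point): Bystander: glass beaker, 60 dia, 75 high, point at half height. Leave it alone.
- dish_c (a point): Bystander: covered clear dish, 72 dia, 14 high; point at half height. Leave it alone.
- oil_c (a point): Bystander: small amber bottle, 34 dia, 75 high; point at half height. Leave it alone.
- slidebox_c (a point): Bystander: slide box 85 (x) x 45 x 30 high; point at its centre. Leave it alone.
- washbottle_c (a point): Bystander: white bottle 60 dia, 150 high; point at half height. Leave it alone.
- brush_c (a point): Bystander: brush 150 long along x, lying flat; point near its middle. Leave it alone.

How it is judged:
By the outcome, as a careful person would: the job done as asked, in the order asked, and still so for the second after the job is handed in, with the robot touching nothing.
It also fails if it takes over 72 s, if anything falls off the work surface, if the arm or the gripper's body presses on something with over 40 N, if the wrist force passes 120 N, or if a joint passes its speed limit or range.

## Robot

A 6-joint arm with a two-finger parallel gripper is mounted at the origin on the work surface. World frame = base frame: x ahead of the robot, y to its left, z up, the work surface at z = 0. Lengths are in m, angles in rad, forces in N, time in s.
With the tool pointing down it reaches from about 0.275 to 0.85 m from the base axis. Payload 5.2 kg.
Tool frame: the origin (TCP) lies where the fingers leave the gripper's body, on its centre line; the fingertips stand 73 mm ahead of it and the grasp point (between the pads) lies 54 mm ahead of it; z points along the fingers, y is the direction in which the jaws open and shut (so a half turn about z gives the same grasp; the last joint's range is limited). The gripper opens to 85 mm and grips with 20 to 120 N. Pads are 22 mm wide; open, the fingers measure 114 mm over their backs; the gripper's body (76 mm by 85 mm) begins 54 mm behind the grasp point. The pads swing forward as they close: fully open they stand 13 mm farther back than shut.
Start: joints at [1.058, 0.259, 1.535, -0, 1.348, -0.203], TCP at [0.168, 0.524, 0.304] pointing down, gripper open.
Joint ranges: [-3.14, 3.14], [-0.91, 2.08], [0.19, 2.58], [-1.22, 4.36], [0.22, 2.71], [-3.12, 3.12]. Speed limits (rad/s): [2.57, 2.57, 3.14, 3.14, 3.14, 3.14].

## Interface

Orientations are given as a rotation vector (axis times angle).
In Python, from rig import ctrl gives the robot as it stands.
- The arm moves only by the shell command python3 -m crank 'ROWS' [FORCE]. ROWS is JSON, a list of rows, each an object with "linear": the shift along the tool's x, y, z in units of 100 cm (1.0 is 100 cm), a list of three; "rotation": the turn, a rotation vector about the tool's x, y, z in units of pi/2 rad (1.0 is pi/2 rad), a list of three; "hand": the opening, from -1 (shut) to 1 (fully open). In form: [{"linear": [tx, ty, tz], "rotation": [rx, ry, rz], "hand": hand}, ...]. A call has 1 to 12 rows; each row is the pose to reach, as a shift and turn from the pose commanded when the call began, along the tool's axes at that moment; what a row does not reach only later rows make up. A row lasts 1/8 s, in which the tool goes at most 62.5 mm and 10.7 degrees, less where a joint would pass 70% of its speed; a pose out of reach is approached as far as the arm can. A call with a number of a shift or a turn outside -1 to 1 is refused whole. A call with a gripper value outside its range is refused whole. The fingers move at their own pace and stop on an object; FORCE is the grip in N (left out, the last holds). Time passes only in rows, so rows that repeat a pose let the fingers close. It gives the time, the measured TCP pose, the force and the opening at its end, in the units of the state.
- ctrl.state(): the state, without advancing time (a new reading comes with each control period).
- ctrl.grab_frame(name): name is "side" or "top"; returns a dict with "color" (384x512x3 uint8, blue, green, red), "mtx" (3x3 intrinsics, pixels), "k1" (the pictures are not rectified: a ray, as slopes to the right and down, at radius r is drawn at 1 + k1 r^2 times it, then the intrinsics apply), "rvec" (rotation vector, rad) and "tvec" (3), from world to camera coordinates, as OpenCV has them. Camera axes: x right, y down, z forward; pixel columns grow to the right and rows downward; lengths in m; the calibration is good to about 2 mm. A picture is of the moment at which its call begins. There is no depth.
- ctrl.hand_in(): hands the job in, once; it reports no verdict.
The state is a dict: "t": time; "joints": joint angles; "dq": joint speeds; "effort": joint torques, N m; "ee_pos": TCP position; "tool_rot": TCP orientation; "force": force on the tool from outside, world axes, zero at the start; "moment": the same for the moment, N m; "finger_gap": finger opening in m.
Only numpy, scipy, OpenCV 4.12 (cv2) and the standard library are available. Lean on these libraries where they do the work, as an engineer would, in place of code of your own. Each camera call takes 0.05 s, during which the arm holds its last target.

## Working session

There is one attempt and no reset: what is moved stays moved. The work goes in short steps, Python scripts to look and compute and a shell command to move; the robot and the scene stay as the last step left them, time stands still between calls to the robot, and variables do not carry over. Pictures are saved under pics/ and viewed, and the job is handed in when it is done.

```bash
ls -la; mkdir -p pics; cat > h.py <<'E'
import numpy as np,cv2
from scipy.spatial.transform import Rotation as R
from rig import ctrl
def snap(name,fn):
    f=ctrl.grab_frame(name); np.savez('pics/'+fn+'.npz',**{k:np.asarray(v) for k,v in f.items()})
    cv2.imwrite('pics/'+fn+'.png',f['color']); return f
def load(fn): 
    return dict(np.load('pics/'+fn+'.npz'))
def ray(f,uv):
    K=f['mtx'];d=np.array([(uv[0]-K[0,2])/K[0,0],(uv[1]-K[1,2])/K[1,1]])
    k=float(f['k1']);p=d.copy()
    for _ in range(30): p=d/(1+k*(p@p))
    Rm=R.from_rotvec(np.ravel(f['rvec'])).as_matrix();t=np.ravel(f['tvec'])
    return -Rm.T@t, Rm.T@np.array([p[0],p[1],1])
def atz(f,uv,z):
    c,d=ray(f,uv); return c+d*(z-c[2])/d[2]
def proj(f,P):
    P=np.atleast_2d(P);Rm=R.from_rotvec(np.ravel(f['rvec'])).as_matrix()
    q=P@Rm.T+np.ravel(f['tvec']);s=q[:,:2]/q[:,2:];s=s*(1+float(f['k1'])*(s**2).sum(1,keepdims=True))
    K=f['mtx'];return s*[K[0,0],K[1,1]]+[K[0,2],K[1,2]]
def st():
    s=ctrl.state();print('t',s['t'],'pos',np.round(s['ee_pos'],4),'gap',s['finger_gap'],'F',np.round(s['force'],1))
    M=R.from_rotvec(s['tool_rot']).as_matrix();print('tool axes cols\n',np.round(M,4));return s,M
E
python3 - <<'E'
from h import *
s,M=st();print(s)
for n in('top','side'):
    f=snap(n,n+'0');c,_=ray(f,(256,192));print(n,c,f['mtx'],f['k1'])
    cv2.imwrite(f'pics/{n}0b.png',cv2.resize(f['color'],(800,600),interpolation=cv2.INTER_CUBIC))
E
```

```text
total 12
drwxr-xr-x  3 agent agent 4096 Dec  6 22:02 .
drwxr-xr-x 23 root  root  4096 Dec  6 22:02 ..
drwxr-xr-x  2 agent agent 4096 Dec  6 22:02 pics
t 0.0 pos [0.1674 0.5235 0.3031] gap 0.0854655259011729 F [-0.2 -0.7 -0.7]
tool axes cols
 [[-9.524e-01  3.049e-01 -9.000e-04]
 [ 3.049e-01  9.524e-01 -1.600e-03]
 [ 4.000e-04 -1.800e-03 -1.000e+00]]
{'t': 0.0, 'joints': array([ 1.05819862e+00,  2.59358604e-01,  1.53609868e+00,  1.82350268e-05,
        1.34800118e+00, -2.02799975e-01]), 'dq': array([-1.70212677e-05,  1.52566860e-03,  2.68921860e-04,  1.64803853e-03,
        1.74950435e-03, -1.13789998e-03]), 'effort': array([ 3.89913748e-04, -4.46040201e+01, -2.90564632e+01, -2.70776045e-04,
        1.18457727e-02,  2.98635689e-05]), 'ee_pos': array([0.16744811, 0.52346904, 0.30305992]), 'tool_rot': array([-4.84588215e-01, -3.10331475e+00,  2.73493015e-03]), 'force': array([-0.17405577, -0.74060472, -0.74264399]), 'moment': array([0.00208381, 0.02199136, 0.00726211]), 'finger_gap': 0.0854655259011729}
top [ 0.46140292 -0.01244374  1.38790943] [[435.64247126   0.         256.3807346 ]
 [  0.         435.64247126 188.52091015]
 [  0.           0.           1.        ]] -0.10650955452621862
side [ 0.32093302 -0.73855383  0.88643622] [[391.57492484   0.         254.95448214]
 [  0.         391.57492484 196.30039313]
 [  0.           0.           1.        ]] 0.004546199605944288
```

View pics/top0b.png

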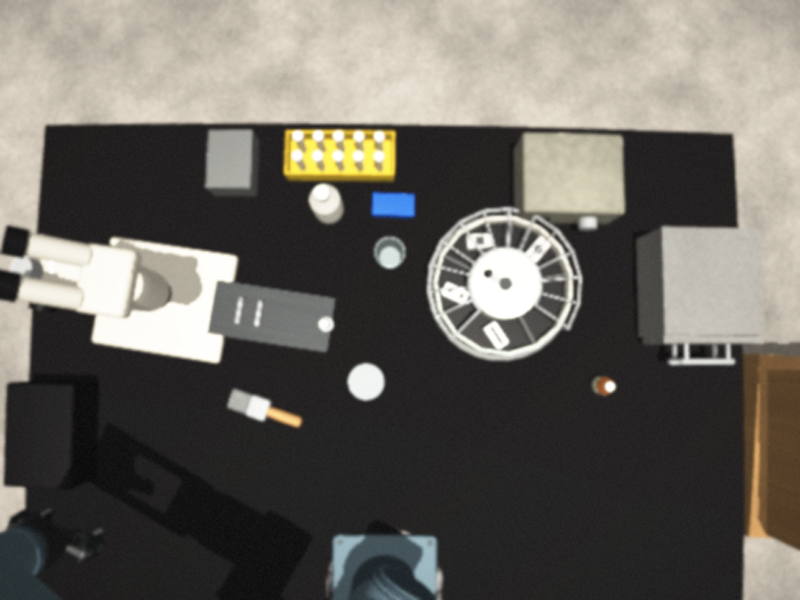

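View pics/side0b.png

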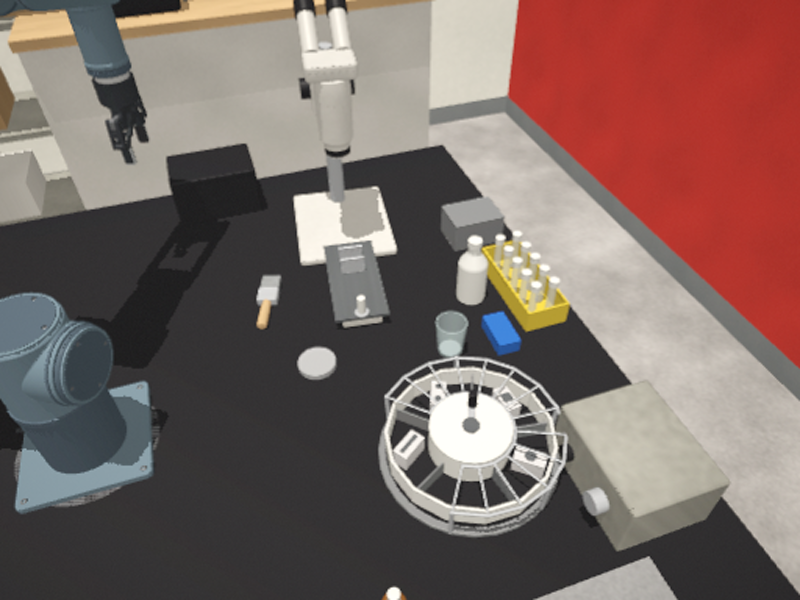

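```bash
python3 - <<'E'
from h import *
f=load('top0');g=load('side0')
c=f['color'][125:240,265:385];cv2.imwrite('pics/c1.png',cv2.resize(c,None,fx=5,fy=5,interpolation=cv2.INTER_CUBIC))
c=g['color'][220:345,235:370];cv2.imwrite('pics/c2.png',cv2.resize(c,None,fx=4.5,fy=4.5,interpolation=cv2.INTER_CUBIC))
c=f['color'][140:240,60:220];cv2.imwrite('pics/c3.png',cv2.resize(c,None,fx=5,fy=5,interpolation=cv2.INTER_CUBIC))
E
```

```text
(no output)
```

View pics/c1.png

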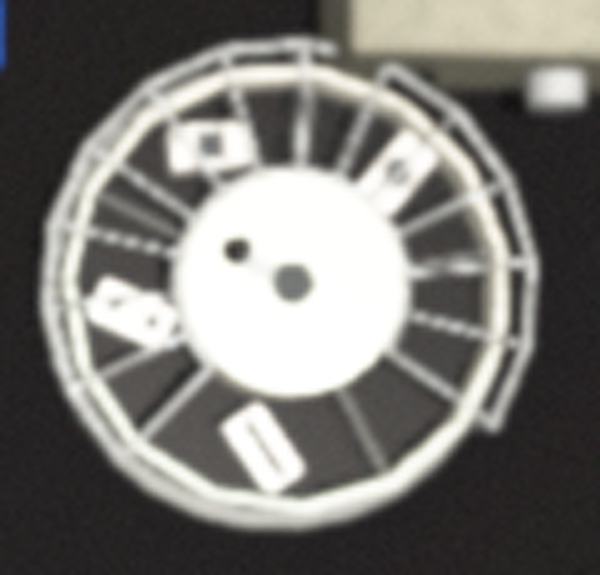

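View pics/c2.png

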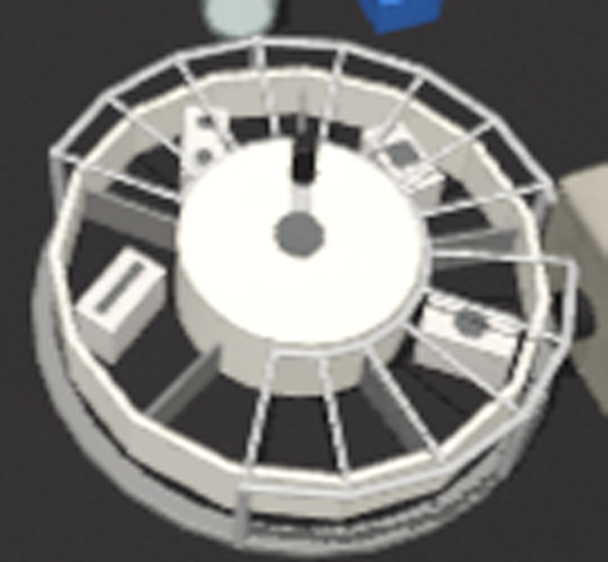

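View pics/c3.png

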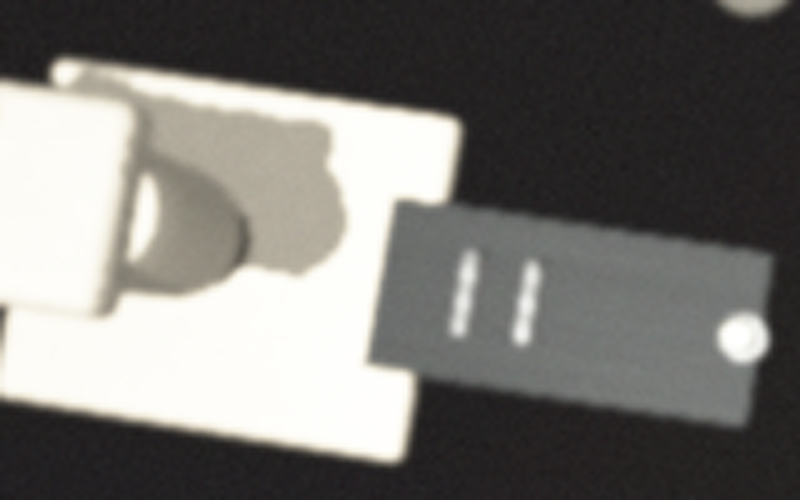

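```bash
cat >> h.py <<'E'
def rect(f,z,x0,x1,y0,y1,s):
    # image: up=+x, left=+y ; s px per m
    H=int((x1-x0)*s);W=int((y1-y0)*s)
    v,u=np.mgrid[0:H,0:W];X=x1-(v+.5)/s;Y=y1-(u+.5)/s
    p=proj(f,np.stack([X.ravel(),Y.ravel(),np.full(X.size,z)],1)).astype(np.float32).reshape(H,W,2)
    return cv2.remap(f['color'],p[...,0],p[...,1],cv2.INTER_CUBIC)
E
python3 - <<'E'
from h import *
f=load('top0');g=load('side0')
# hub cap dark centre and knob
print('hub',atz(f,(265+292/5,125+282/5),.075),atz(g,(235+299/4.5,220+235/4.5),.075))
a=[]
b=(0.42,0.78,-0.4,-0.04)
for n,q in(('top',f),('side',g)):
    for z in(.072,.058):
        im=rect(q,z,*b,1100);a.append(im)
cv2.imwrite('pics/r1.png',cv2.resize(np.vstack([np.hstack([a[0],a[2]]),np.hstack([a[1],a[3]])]),(792,594*0+792))[:,:])
cv2.imwrite('pics/r2.png',np.hstack([a[0],a[2]]))
E
```

```text
hub [ 0.60342451 -0.23151281  0.075     ] [ 0.60523722 -0.22921485  0.075     ]
```

View pics/r2.png

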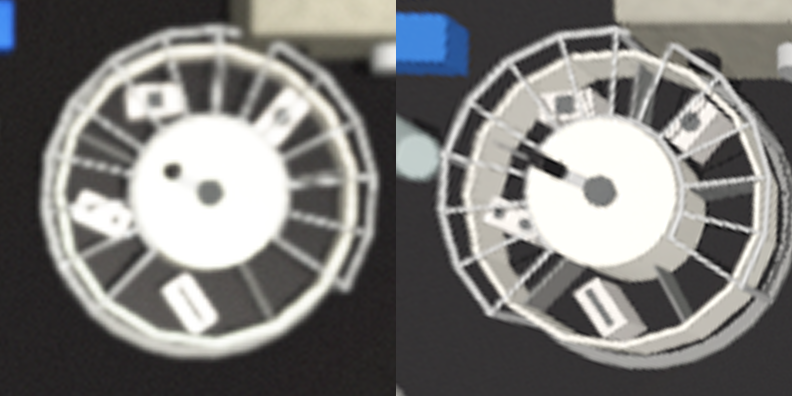

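```bash
python3 - <<'E'
from h import *
f=load('top0');g=load('side0')
o=[]
for q,c in((f,(.6034,-.2315)),(g,(.6052,-.2292))):
    for z in (.072,):
        r=np.linspace(.165,.03,136)[:,None];th=np.deg2rad(np.arange(0,360,.5))[None]
        P=np.stack([(c[0]+r*np.cos(th)).ravel(),(c[1]+r*np.sin(th)).ravel(),np.full(r.size*th.size,z)],1)
        p=proj(q,P).astype(np.float32).reshape(136,720,2)
        im=cv2.remap(q['color'],p[...,0],p[...,1],cv2.INTER_CUBIC)
        im=cv2.resize(im,None,fx=1.1,fy=2)
        for d in range(0,360,30):
            cv2.line(im,(int(d*2.2),0),(int(d*2.2),8),(0,255,0),1);cv2.putText(im,str(d),(int(d*2.2)+2,12),0,.35,(0,255,0))
        o.append(im)
cv2.imwrite('pics/pol.png',np.vstack(o));print(o[0].shape)
E
```

```text
(272, 792, 3)
```

View pics/pol.png

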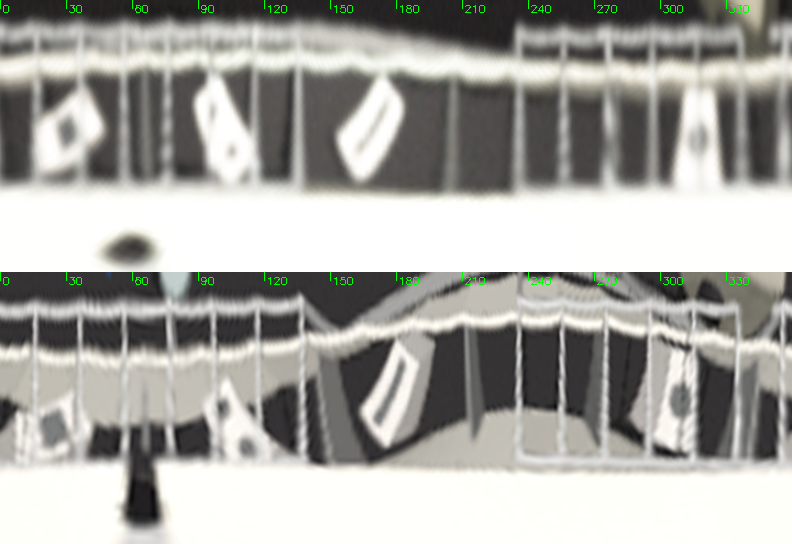

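```bash
python3 - <<'E'
from h import *
f=load('top0');g=load('side0')
def tri(u,v):
    c1,d1=ray(f,u);c2,d2=ray(g,v);d1/=np.linalg.norm(d1);d2/=np.linalg.norm(d2)
    A=np.stack([d1,-d2],1);s=np.linalg.lstsq(A,c2-c1,rcond=None)[0];p,q=c1+s[0]*d1,c2+s[1]*d2
    return (p+q)/2,np.linalg.norm(p-q)
T=lambda x,y:(x*.64,y*.64)
print('hub tri',tri((265+292/5,125+282/5),(235+299/4.5,220+235/4.5)))
c=f['color']
# knob top dark blob
def cen(f,x0,x1,y0,y1,thr,dark=True):
    im=cv2.cvtColor(f['color'],cv2.COLOR_BGR2GRAY)[y0:y1,x0:x1].astype(float)
    w=np.clip(thr-im,0,None) if dark else np.clip(im-thr,0,None)
    v,u=np.mgrid[y0:y1,x0:x1];return (u*w).sum()/w.sum(),(v*w).sum()/w.sum()
kn=cen(f,308,317,170,180,150);hb=cen(f,317,330,175,188,150);print(kn,hb)
k=atz(f,kn,.108);h=atz(f,hb,.075);print('knob',k,'hub',h,np.linalg.norm((k-h)[:2]),np.rad2deg(np.arctan2(*(k-h)[1::-1])))
# knob top in side: c2 (304,140)
print('knob side',atz(g,(235+303/4.5,220+140/4.5),.108))
rd=(265+396/5,125+171/5);print('round',atz(f,rd,.054),tri(rd,(235+470/4.5,220+322/4.5)))
p=atz(f,rd,.054)-h;print(np.hypot(*p[:2]),np.rad2deg(np.arctan2(p[1],p[0])))
rg=(235+470/4.5,220+322/4.5);h2=atz(g,(235+299/4.5,220+235/4.5),.075);p=atz(g,rg,.054)-h2;print('side',np.hypot(*p[:2]),np.rad2deg(np.arctan2(p[1],p[0])))
# box corner
print('box',tri(T(517,214),T(567,405)),tri(T(622,214),T(628,548)))
# handle top, rails
hd=(60+742/5,140+336/5);print('handle',atz(f,hd,.072),tri(hd,T(361,298)))
for n,u in dict(r1a=(471,250),r1b=(459,335),r2a=(534,262),r2b=(520,345)).items(): print(n,atz(f,(60+u[0]/5,140+u[1]/5),.068))
for n,u in dict(pl_ul=(398,200),pl_ll=(368,363),pl_ur=(772,255),pl_lr=(746,426)).items(): print(n,atz(f,(60+u[0]/5,140+u[1]/5),.030))
for n,u,z in [('dish',(366,382),.014),('beaker',(390,252),.075),('wash',(322,192),.15),('oil',(605,385),.07),('slide',(394,205),.03),('brush',(262,407),.01)]: print(n,atz(f,T(*u),z))
E
```

```text
hub tri (array([ 0.60358124, -0.23113901,  0.07822784]), np.float64(0.0010518132830002161))
(np.float64(311.78010471204186), np.float64(174.59424083769633)) (np.float64(323.10393258426967), np.float64(181.15028089887642))
knob [ 0.61978916 -0.19139     0.108     ] hub [ 0.60417893 -0.23060902  0.075     ] 0.042211502800955335 68.29610723570102
knob side [ 0.62139804 -0.19227577  0.108     ]
round [ 0.676013   -0.30076176  0.054     ] (array([ 0.67577166, -0.30024582,  0.05675657]), np.float64(0.00042397476872019777))
0.1004068732990756 -44.32156448943432
side 0.10010344972311573 -44.06567347489956
box (array([ 0.74614907, -0.25581182,  0.09771198]), np.float64(0.020431943084195235)) (array([ 0.74574253, -0.47445066,  0.04559591]), np.float64(0.012473332383210325))
handle [0.52163122 0.11673966 0.072     ] (array([0.5225044 , 0.11623566, 0.07496719]), np.float64(0.002061716788575581))
r1a [0.57239501 0.28389508 0.068     ]
r1b [0.52043958 0.28974766 0.068     ]
r2a [0.56546686 0.24497677 0.068     ]
r2b [0.51481059 0.25219831 0.068     ]
pl_ul [0.60670353 0.33984167 0.03      ]
pl_ll [0.50388877 0.35555433 0.03      ]
pl_ur [0.57443649 0.10301851 0.03      ]
pl_lr [0.46759488 0.11738521 0.03      ]
dish [0.40817745 0.03937997 0.014     ]
beaker [ 0.6625741  -0.00627391  0.075     ]
wash [0.76235872 0.12080948 0.15      ]
oil [ 0.40698749 -0.4282061   0.07      ]
slide [ 0.76604401 -0.01312268  0.03      ]
brush [0.35529866 0.24838492 0.01      ]
```

```bash
cat >> h.py <<'E'
def go(x,y,z,yawx=None):
    "deltas in tool frame for TCP target, tool down, tool-x azimuth yawx deg"
    s,M=st();d=M.T@(np.array([x,y,z])-s['ee_pos'])
    cy=np.rad2deg(np.arctan2(M[1,0],M[0,0]));print('yawx',cy.round(2),'linear',np.round(d,4))
    if yawx is None: yawx=cy
    a=np.deg2rad(yawx);X=np.array([np.cos(a),np.sin(a),0]);Z=np.array([0,0,-1.]);W=np.stack([X,np.cross(Z,X),Z],1)
    r=R.from_matrix(M.T@W).as_rotvec();print('rot units',np.round(r/(np.pi/2),4),'joints',np.round(s['joints'],2))
E
python3 -c "
from h import *
go(.45,.05,.29,72.3)"
```

```text
t 0.1 pos [0.1675 0.5235 0.3032] gap 0.08549441475319268 F [0.3 0.1 0.1]
tool axes cols
 [[-9.524e-01  3.049e-01 -8.000e-04]
 [ 3.049e-01  9.524e-01 -1.500e-03]
 [ 3.000e-04 -1.600e-03 -1.000e+00]]
yawx 162.25 linear [-0.4134 -0.3648  0.0136]
rot units [-1.000e-03  7.000e-04  9.994e-01] joints [ 1.06  0.26  1.54  0.    1.35 -0.2 ]
```

```bash
python3 -m crank '[{"linear":[-0.413,-0.365,0.014],"rotation":[0,0,0.999],"hand":0.2},{"linear":[-0.413,-0.365,0.014],"rotation":[0,0,0.999],"hand":0.2},{"linear":[-0.413,-0.365,0.014],"rotation":[0,0,0.999],"hand":0.2},{"linear":[-0.413,-0.365,0.014],"rotation":[0,0,0.999],"hand":0.2},{"linear":[-0.413,-0.365,0.014],"rotation":[0,0,0.999],"hand":0.2},{"linear":[-0.413,-0.365,0.014],"rotation":[0,0,0.999],"hand":0.2},{"linear":[-0.413,-0.365,0.014],"rotation":[0,0,0.999],"hand":0.2},{"linear":[-0.413,-0.365,0.014],"rotation":[0,0,0.999],"hand":0.2},{"linear":[-0.413,-0.365,0.014],"rotation":[0,0,0.999],"hand":0.2},{"linear":[-0.413,-0.365,0.014],"rotation":[0,0,0.999],"hand":0.2},{"linear":[-0.413,-0.365,0.014],"rotation":[0,0,0.999],"hand":0.2}]' 30; python3 -c "
from h import *
go(.62,-.1925,.21,6)"
```

```text
t: 1.48
ee_pos: [0.4492, 0.0505, 0.2894]
tool_rot: [-2.535, -1.853, 0.001]
force: [0.6, 0.2, -0.4]
finger_gap: 0.051
t 1.475 pos [0.4492 0.0505 0.2894] gap 0.05098521024313333 F [ 0.6  0.2 -0.4]
tool axes cols
 [[ 3.037e-01  9.528e-01 -1.600e-03]
 [ 9.528e-01 -3.037e-01  7.000e-04]
 [ 1.000e-04 -1.700e-03 -1.000e+00]]
yawx 72.32 linear [-0.1796  0.2367  0.079 ]
rot units [-1.000e-03  6.000e-04  7.369e-01] joints [-0.14  0.09  1.78  0.    1.27  0.17]
```

```bash
python3 -m crank '[{"linear":[-0.18,0.237,0.0],"rotation":[0,0,0.737],"hand":0.2},{"linear":[-0.18,0.237,0.079],"rotation":[0,0,0.737],"hand":0.2},{"linear":[-0.18,0.237,0.079],"rotation":[0,0,0.737],"hand":0.2},{"linear":[-0.18,0.237,0.079],"rotation":[0,0,0.737],"hand":0.2},{"linear":[-0.18,0.237,0.079],"rotation":[0,0,0.737],"hand":0.2},{"linear":[-0.18,0.237,0.079],"rotation":[0,0,0.737],"hand":0.2},{"linear":[-0.18,0.237,0.079],"rotation":[0,0,0.737],"hand":0.2},{"linear":[-0.18,0.237,0.079],"rotation":[0,0,0.737],"hand":0.2}]'; python3 - <<'E'
from h import *
go(.62,-.1925,.155,6)
f=snap('side','s1');c=f['color'][170:345,215:370];cv2.imwrite('pics/s1c.png',cv2.resize(c,None,fx=3.4,fy=3.4,interpolation=cv2.INTER_CUBIC))
E
```

```text
t: 2.48
ee_pos: [0.6209, -0.1913, 0.2115]
tool_rot: [-3.137, -0.173, -0.001]
force: [0.3, 0.7, 0.2]
finger_gap: 0.0513
t 2.475 pos [ 0.6209 -0.1913  0.2115] gap 0.05128866001074918 F [0.3 0.7 0.2]
tool axes cols
 [[ 9.940e-01  1.098e-01  4.000e-04]
 [ 1.098e-01 -9.940e-01  0.000e+00]
 [ 4.000e-04  0.000e+00 -1.000e+00]]
yawx 6.3 linear [-0.0011  0.0011  0.0565]
rot units [ 0.     -0.0002  0.0034] joints [-0.47  0.5   1.4   0.    1.24  0.99]
```

View pics/s1c.png

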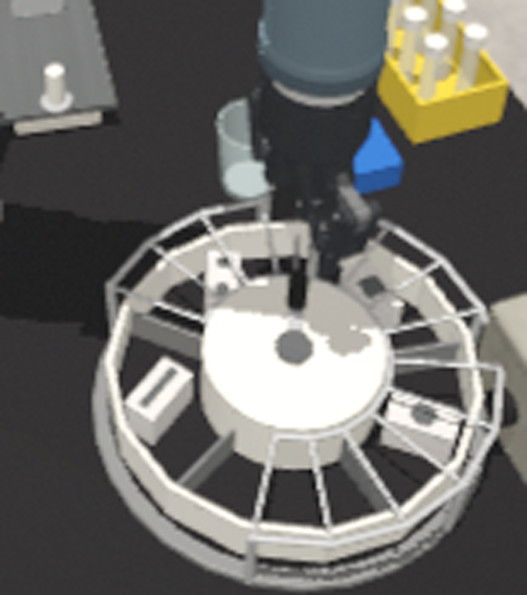

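```bash
python3 - <<'E'
from h import *
f=load('s1')
P=np.array([[.6209,-.1913,.142],[.6209,-.222,.142],[.6209,-.161,.142],[.6205,-.1925,.108],[.6205,-.1925,.075]])
p=proj(f,P);print((p-[215,170])*3.4)
c=cv2.resize(f['color'][220:280,270:340],None,fx=9,fy=9,interpolation=cv2.INTER_CUBIC)
c=np.clip(c.astype(float)*2.2,0,255).astype(np.uint8)
for q in (p-[270,220])*9: cv2.circle(c,tuple(int(v) for v in q),4,(0,0,255),1)
cv2.imwrite('pics/s1d.png',c)
E
```

```text
[[299.07842168 245.351776  ]
 [316.81834958 277.29347088]
 [282.32194202 215.17996597]
 [295.93510823 276.32605042]
 [292.87088936 303.73960833]]
```

View pics/s1d.png

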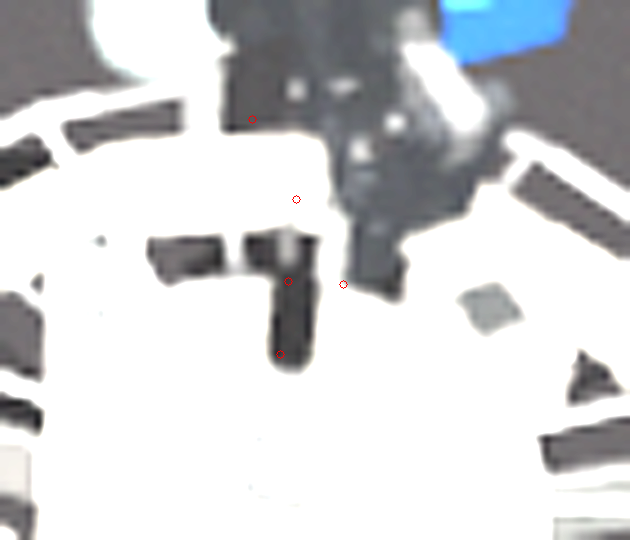

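```bash
python3 -m crank '[{"linear":[0,0.001,0.056],"rotation":[0,0,0],"hand":0.2},{"linear":[0,0.001,0.056],"rotation":[0,0,0],"hand":0.2},{"linear":[0,0.001,0.056],"rotation":[0,0,0],"hand":-0.3},{"linear":[0,0.001,0.056],"rotation":[0,0,0],"hand":-1},{"linear":[0,0.001,0.056],"rotation":[0,0,0],"hand":-1},{"linear":[0,0.001,0.056],"rotation":[0,0,0],"hand":-1}]' 30; python3 - <<'E'
from h import *
s,M=st()
E
```

```text
t: 3.28
ee_pos: [0.6222, -0.1937, 0.1576]
tool_rot: [3.137, 0.165, 0.006]
force: [0.2, 4.6, 6.8]
finger_gap: 0.0149
t 3.275 pos [ 0.6222 -0.1937  0.1576] gap 0.014858981991034047 F [0.2 4.6 6.8]
tool axes cols
 [[ 9.945e-01  1.050e-01  3.900e-03]
 [ 1.050e-01 -9.945e-01 -4.000e-04]
 [ 3.900e-03  9.000e-04 -1.000e+00]]
```

```bash
python3 - <<'E'
from h import *
s,M=st()
t0=np.deg2rad(64.5)
for k in range(1,12):
    t=t0-np.deg2rad(131*k/11);d=.04*np.array([np.cos(t)-np.cos(t0),np.sin(t)-np.sin(t0),0]);print(k,np.round(M.T@d,4)[:2])
E
```

```text
t 3.275 pos [ 0.6222 -0.1937  0.1576] gap 0.014858981991034047 F [0.2 4.6 6.8]
tool axes cols
 [[ 9.945e-01  1.050e-01  3.900e-03]
 [ 1.050e-01 -9.945e-01 -4.000e-04]
 [ 3.900e-03  9.000e-04 -1.000e+00]]
1 [0.0066 0.0051]
2 [0.012  0.0114]
3 [0.016  0.0186]
4 [0.0184 0.0266]
5 [0.0191 0.0348]
6 [0.0181 0.0431]
7 [0.0154 0.0509]
8 [0.0111 0.0581]
9 [0.0055 0.0642]
10 [-0.0013  0.069 ]
11 [-0.0089  0.0723]
```

```bash
python3 -m crank '[{"linear":[0.0066,0.0051,0],"rotation":[0,0,0],"hand":-1},{"linear":[0.012,0.0114,0],"rotation":[0,0,0],"hand":-1},{"linear":[0.016,0.0186,0],"rotation":[0,0,0],"hand":-1},{"linear":[0.0184,0.0266,0],"rotation":[0,0,0],"hand":-1},{"linear":[0.0191,0.0348,0],"rotation":[0,0,0],"hand":-1},{"linear":[0.0181,0.0431,0],"rotation":[0,0,0],"hand":-1},{"linear":[0.0154,0.0509,0],"rotation":[0,0,0],"hand":-1},{"linear":[0.0111,0.0581,0],"rotation":[0,0,0],"hand":-1},{"linear":[0.0055,0.0642,0],"rotation":[0,0,0],"hand":-1},{"linear":[-0.0013,0.069,0],"rotation":[0,0,0],"hand":-1},{"linear":[-0.0089,0.0723,0],"rotation":[0,0,0],"hand":-1},{"linear":[-0.0089,0.0723,0],"rotation":[0,0,0],"hand":-1}]'; python3 - <<'E'
from h import *
s,M=st()
for n in('top','side'):
    f=snap(n,n+'2')
f=load('top2');c=f['color'][125:240,265:385];cv2.imwrite('pics/t2c.png',cv2.resize(c,None,fx=5,fy=5,interpolation=cv2.INTER_CUBIC))
g=load('side2');c=g['color'][220:345,235:370];cv2.imwrite('pics/s2c.png',cv2.resize(c,None,fx=4.5,fy=4.5,interpolation=cv2.INTER_CUBIC))
E
```

```text
t: 4.78
ee_pos: [0.6204, -0.266, 0.1573]
tool_rot: [-3.137, -0.164, -0.004]
force: [-0.1, 6.2, 5.4]
finger_gap: 0.0147
t 4.775 pos [ 0.6204 -0.266   0.1573] gap 0.01465868625582415 F [-0.1  6.2  5.4]
tool axes cols
 [[ 9.945e-01  1.045e-01  2.700e-03]
 [ 1.045e-01 -9.945e-01  8.000e-04]
 [ 2.800e-03 -5.000e-04 -1.000e+00]]
```

View pics/t2c.png

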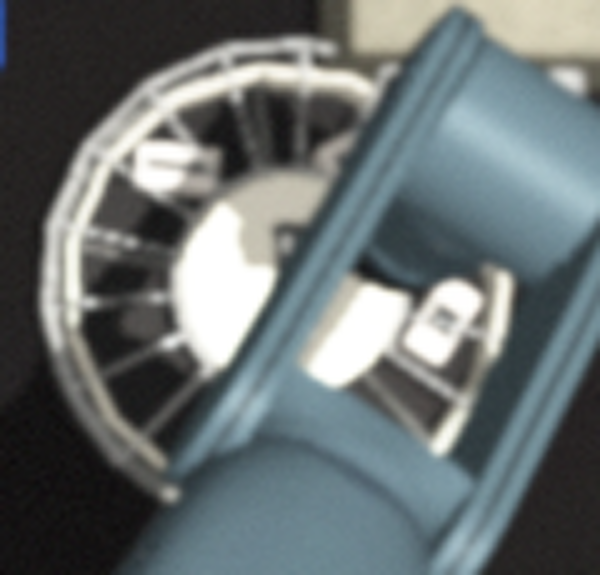

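View pics/s2c.png

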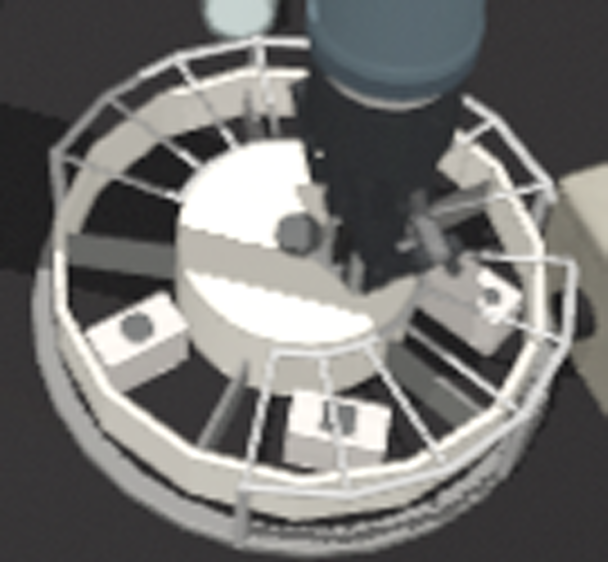

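```bash
python3 - <<'E'
from h import *
g=load('side2')
A=np.array([.605,-.2295])
p=atz(g,(235+137/4.5,220+327/4.5),.054);q=p[:2]-A;print(p,np.hypot(*q),np.rad2deg(np.arctan2(q[1],q[0]))%360)
for n,u in dict(a=(92,345),b=(172,296),c=(187,331),d=(107,383)).items(): print(n,atz(g,(235+u[0]/4.5,220+u[1]/4.5),.054))
for n,u in dict(e1=(52,152),e2=(245,490)).items():
    q=atz(g,(235+u[0]/4.5,220+u[1]/4.5),.072)[:2]-A;print(n,np.hypot(*q),np.rad2deg(np.arctan2(q[1],q[0]))%360)
E
```

```text
[ 0.50543985 -0.2421841   0.054     ] 0.10036488708905363 187.2604481022544
a [ 0.47875172 -0.24467773  0.054     ]
b [ 0.53034035 -0.230063    0.054     ]
c [ 0.53017131 -0.25346673  0.054     ]
d [ 0.47884001 -0.26901306  0.054     ]
e1 0.1506852944064415 137.0707492985866
e2 0.1534357180191582 236.46890308332547
```

```bash
python3 -m crank '[{"linear":[0,0,0],"rotation":[0,0,0],"hand":-0.4},{"linear":[0,0,0],"rotation":[0,0,0],"hand":-0.3},{"linear":[0,0,0],"rotation":[0,0,0],"hand":-0.2},{"linear":[0,0,-0.08],"rotation":[0,0,0],"hand":-0.1},{"linear":[0,0,-0.08],"rotation":[0,0,0],"hand":0},{"linear":[0,-0.12,-0.1],"rotation":[0,0,0],"hand":0.2},{"linear":[0,-0.18,-0.1],"rotation":[0,0,0],"hand":0.2},{"linear":[0,-0.18,-0.1],"rotation":[0,0,0],"hand":0.2},{"linear":[0,-0.18,-0.1],"rotation":[0,0,0],"hand":0.2}]'; python3 - <<'E'
from h import *
s,M=st()
for n in('top','side'):
    f=snap(n,n+'3')
f=load('top3');c=f['color'][125:240,265:385];a=cv2.resize(c,None,fx=4,fy=4,interpolation=cv2.INTER_CUBIC)
cv2.imwrite('pics/t3c.png',a)
g=load('side3');c=g['color'][260:345,235:320];cv2.imwrite('pics/s3c.png',cv2.resize(c,None,fx=7,fy=7,interpolation=cv2.INTER_CUBIC))
E
```

```text
t: 6.0
ee_pos: [0.6003, -0.084, 0.2554]
tool_rot: [-3.136, -0.172, -0.0]
force: [-0.2, 0.4, 0.1]
finger_gap: 0.0511
t 6.0 pos [ 0.6003 -0.084   0.2554] gap 0.05105815134062336 F [-0.2  0.4  0.1]
tool axes cols
 [[ 9.940e-01  1.095e-01 -0.000e+00]
 [ 1.095e-01 -9.940e-01  9.000e-04]
 [ 1.000e-04 -9.000e-04 -1.000e+00]]
```

View pics/t3c.png

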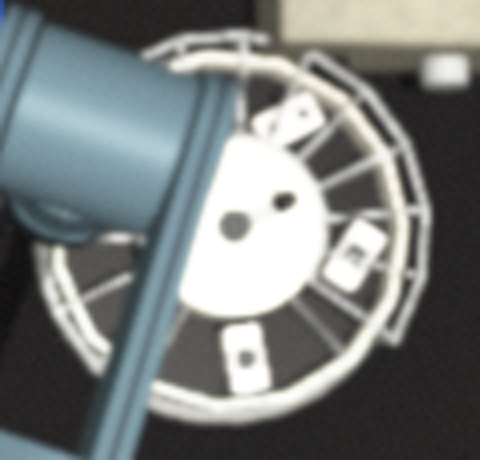

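View pics/s3c.png

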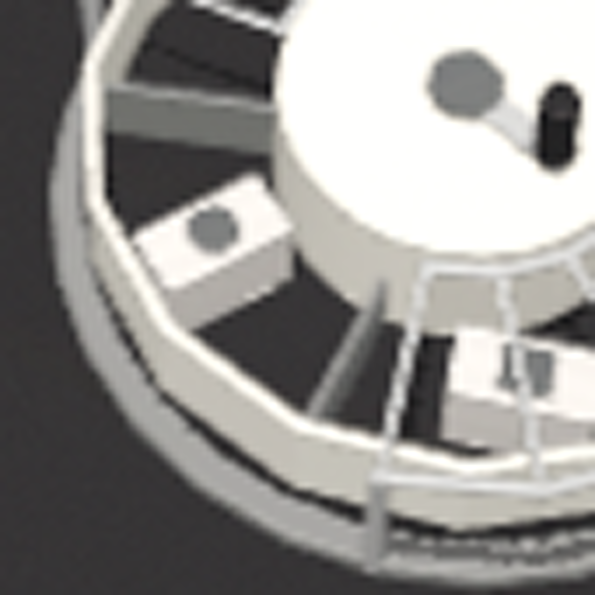

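```bash
python3 - <<'E'
from h import *
f=load('top3');g=load('side3')
def yaw(c):
    c=np.array(c)[:,:2];e=(c[1]-c[0])+(c[2]-c[3]);print('mean',c.mean(0),'L',np.linalg.norm(e)/2,'W',np.linalg.norm(c[3]-c[0]),np.linalg.norm(c[1]-c[2]),'yaw',np.rad2deg(np.arctan2(e[1],e[0])))
t=lambda u,z=.054:atz(f,(265+u[0]/4,125+u[1]/4),z)
s=lambda u,z=.054:atz(g,(235+u[0]/7,260+u[1]/7),z)
yaw([t(u) for u in[(233,395),(222,325),(258,318),(270,388)]]);print('inlay',t((246,358)),'hub',t((235,226),.075))
yaw([s(u) for u in[(135,240),(250,178),(297,224),(185,290)]]);print('inlay',s((213,229)),'hub',s((466,84),.075))
E
```

```text
mean [ 0.50467918 -0.24404835] L 0.05441477091830523 W 0.029170360967500055 0.028492855905649008 yaw 9.240835617967637
inlay [ 0.50349359 -0.24422283  0.054     ] hub [ 0.60313032 -0.2325843   0.075     ]
mean [ 0.50622795 -0.24409702] L 0.047431249928792885 W 0.026207865299607593 0.024701445356491568 yaw 13.461630990878245
inlay [ 0.50535764 -0.24229722  0.054     ] hub [ 0.60580315 -0.22870822  0.075     ]
```

```bash
python3 - <<'E'
from h import *
go(.5045,-.2435,.18,11)
E
```

```text
t 6.1 pos [ 0.601  -0.0877  0.2549] gap 0.051150951893359095 F [-0.1 -0.5  0.1]
tool axes cols
 [[ 9.943e-01  1.062e-01  3.000e-04]
 [ 1.062e-01 -9.943e-01 -8.000e-04]
 [ 2.000e-04  8.000e-04 -1.000e+00]]
yawx 6.1 linear [-0.1125  0.1446  0.075 ]
rot units [ 0.0005 -0.0001 -0.0545] joints [-0.33  0.4   1.46 -0.    1.28  1.14]
```

```bash
python3 -m crank '[{"linear":[-0.112,0.145,0.02],"rotation":[0,0,-0.055],"hand":0.2},{"linear":[-0.112,0.145,0.075],"rotation":[0,0,-0.055],"hand":0.2},{"linear":[-0.112,0.145,0.075],"rotation":[0,0,-0.055],"hand":0.2},{"linear":[-0.112,0.145,0.075],"rotation":[0,0,-0.055],"hand":0.2},{"linear":[-0.112,0.145,0.075],"rotation":[0,0,-0.055],"hand":0.2},{"linear":[-0.112,0.145,0.075],"rotation":[0,0,-0.055],"hand":0.2},{"linear":[-0.112,0.145,0.075],"rotation":[0,0,-0.055],"hand":0.2}]'; python3 - <<'E'
from h import *
go(.5045,-.2435,.10,11)
g=snap('side','side4');c=g['color'][230:345,235:340];cv2.imwrite('pics/s4c.png',cv2.resize(c,None,fx=5,fy=5,interpolation=cv2.INTER_CUBIC))
E
```

```text
t: 6.98
ee_pos: [0.5058, -0.2432, 0.1808]
tool_rot: [3.126, 0.303, 0.002]
force: [-0.4, -0.1, -0.5]
finger_gap: 0.0515
t 6.975 pos [ 0.5058 -0.2432  0.1808] gap 0.05145056895406692 F [-0.4 -0.1 -0.5]
tool axes cols
 [[ 9.814e-01  1.918e-01  1.500e-03]
 [ 1.918e-01 -9.814e-01 -9.000e-04]
 [ 1.300e-03  1.200e-03 -1.000e+00]]
yawx 11.06 linear [-0.0014 -0.      0.0808]
rot units [ 0.0008 -0.0008  0.0006] joints [-0.65  0.39  1.67  0.    1.08  0.73]
```

View pics/s4c.png

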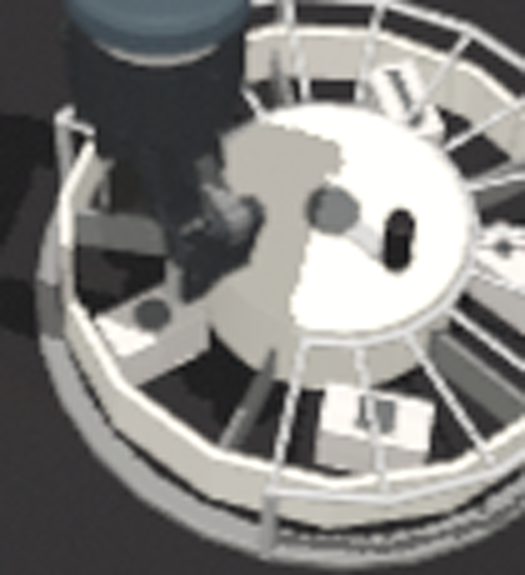

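```bash
python3 -m crank '[{"linear":[-0.001,0,0.05],"rotation":[0,0,0],"hand":0.2},{"linear":[-0.001,0,0.07],"rotation":[0,0,0],"hand":0.2},{"linear":[-0.001,0,0.081],"rotation":[0,0,0],"hand":0.2},{"linear":[-0.001,0,0.081],"rotation":[0,0,0],"hand":0.2},{"linear":[-0.001,0,0.081],"rotation":[0,0,0],"hand":-0.2},{"linear":[-0.001,0,0.081],"rotation":[0,0,0],"hand":-0.5},{"linear":[-0.001,0,0.081],"rotation":[0,0,0],"hand":-1},{"linear":[-0.001,0,0.081],"rotation":[0,0,0],"hand":-1},{"linear":[-0.001,0,0.081],"rotation":[0,0,0],"hand":-1}]' 40
```

```text
t: 8.15
ee_pos: [0.5045, -0.2445, 0.1002]
tool_rot: [3.126, 0.3, 0.003]
force: [0.3, 0.6, 6.4]
finger_gap: 0.0256
```

```bash
python3 -m crank '[{"linear":[0,0,-0.03],"rotation":[0,0,0],"hand":-1},{"linear":[0,0,-0.07],"rotation":[0,0,0],"hand":-1},{"linear":[0,0,-0.11],"rotation":[0,0,0],"hand":-1},{"linear":[0,0,-0.11],"rotation":[0,0,0],"hand":-1},{"linear":[0,0,-0.11],"rotation":[0,0,0],"hand":-1}]'; python3 - <<'E'
from h import *
g=snap('side','side5');c=g['color'][180:345,195:345];cv2.imwrite('pics/s5c.png',cv2.resize(c,None,fx=3.5,fy=3.5,interpolation=cv2.INTER_CUBIC))
go(.52,-.04,.20,-8)
E
```

```text
t: 8.78
ee_pos: [0.5031, -0.2437, 0.2081]
tool_rot: [-3.126, -0.3, 0.002]
force: [0.3, -0.4, -2.1]
finger_gap: 0.0255
t 8.825 pos [ 0.5029 -0.2435  0.2075] gap 0.025561035503195165 F [ 0.6  0.6 -1. ]
tool axes cols
 [[ 0.9818  0.1901 -0.0022]
 [ 0.1901 -0.9818  0.0017]
 [-0.0019 -0.002  -1.    ]]
yawx 10.96 linear [ 0.0555 -0.1965  0.0078]
rot units [-0.0011  0.0014  0.2106] joints [-0.65  0.36  1.65 -0.    1.14  0.73]
```

View pics/s5c.png

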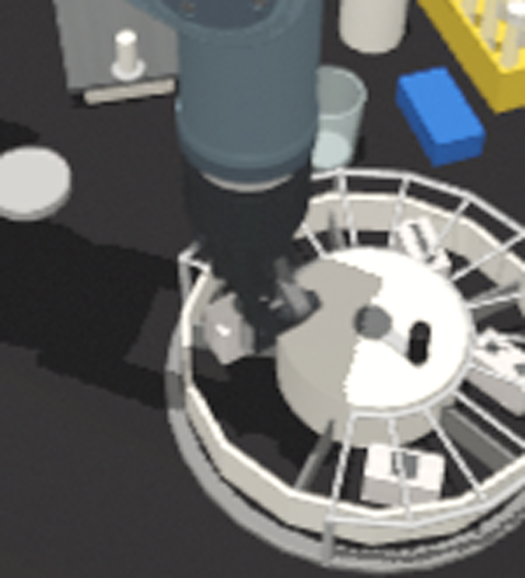

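```bash
python3 -m crank '[{"linear":[0.015,-0.05,0],"rotation":[0,0,0.05],"hand":-1},{"linear":[0.03,-0.1,0],"rotation":[0,0,0.11],"hand":-1},{"linear":[0.045,-0.15,0],"rotation":[0,0,0.16],"hand":-1},{"linear":[0.0555,-0.1965,0.0075],"rotation":[0,0,0.211],"hand":-1},{"linear":[0.0555,-0.1965,0.03],"rotation":[0,0,0.211],"hand":-1},{"linear":[0.0555,-0.1965,0.065],"rotation":[0,0,0.211],"hand":-1},{"linear":[0.0555,-0.1965,0.10],"rotation":[0,0,0.211],"hand":-1},{"linear":[0.0555,-0.1965,0.115],"rotation":[0,0,0.211],"hand":-1},{"linear":[0.0555,-0.1965,0.118],"rotation":[0,0,0.211],"hand":-1},{"linear":[0.0555,-0.1965,0.118],"rotation":[0,0,0.211],"hand":-1}]'; python3 - <<'E'
from h import *
go(.52,-.04,.08,-8)
g=snap('side','side6');c=g['color'][140:305,195:345];cv2.imwrite('pics/s6c.png',cv2.resize(c,None,fx=3.5,fy=3.5,interpolation=cv2.INTER_CUBIC))
E
```

```text
t: 10.07
ee_pos: [0.5213, -0.0408, 0.0914]
tool_rot: [3.134, -0.22, 0.001]
force: [-0.1, -0.1, -1.7]
finger_gap: 0.0255
t 10.075 pos [ 0.5213 -0.0408  0.0914] gap 0.02545649540468392 F [-0.1 -0.1 -1.7]
tool axes cols
 [[ 9.902e-01 -1.398e-01  7.000e-04]
 [-1.398e-01 -9.902e-01 -2.000e-04]
 [ 8.000e-04  1.000e-04 -1.000e+00]]
yawx -8.04 linear [-0.0014 -0.0006  0.0114]
rot units [ 0.0001 -0.0005 -0.0004] joints [-0.29  0.45  1.85 -0.    0.84  1.42]
```

View pics/s6c.png

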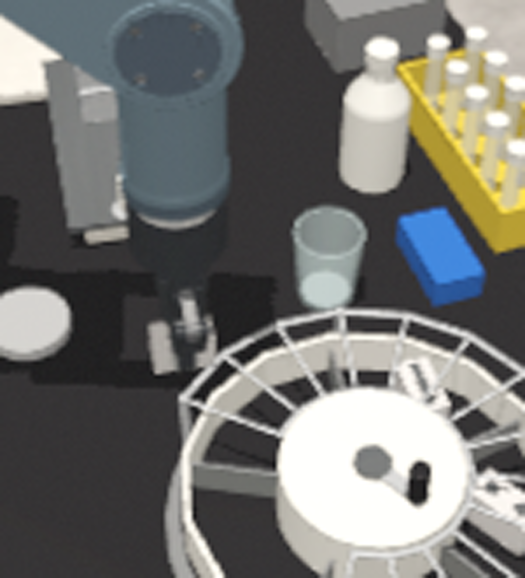

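```bash
python3 -m crank '[{"linear":[0,0,0.006],"rotation":[0,0,0],"hand":-1},{"linear":[0,0,0.010],"rotation":[0,0,0],"hand":-1},{"linear":[0,0,0.0115],"rotation":[0,0,0],"hand":-1},{"linear":[0,0,0.0115],"rotation":[0,0,0],"hand":-1},{"linear":[0,0,0.0115],"rotation":[0,0,0],"hand":-1}]'
```

```text
t: 10.75
ee_pos: [0.5208, -0.0406, 0.0802]
tool_rot: [3.134, -0.22, 0.0]
force: [-2.6, 1.2, 6.1]
finger_gap: 0.0253
```

```bash
python3 -m crank '[{"linear":[0,0,0],"rotation":[0,0,0],"hand":-0.3},{"linear":[0,0,0],"rotation":[0,0,0],"hand":-0.2},{"linear":[0,0,0],"rotation":[0,0,0],"hand":0},{"linear":[0,0,-0.03],"rotation":[0,0,0],"hand":0},{"linear":[0,0,-0.08],"rotation":[0,0,0],"hand":0.3},{"linear":[-0.03,-0.06,-0.13],"rotation":[0,0,-0.1],"hand":0.5},{"linear":[-0.05,-0.12,-0.15],"rotation":[0,0,-0.2],"hand":1},{"linear":[-0.05,-0.15,-0.15],"rotation":[0,0,-0.3],"hand":1},{"linear":[-0.05,-0.15,-0.15],"rotation":[0,0,-0.4],"hand":1},{"linear":[-0.05,-0.15,-0.15],"rotation":[0,0,-0.5],"hand":1},{"linear":[-0.05,-0.15,-0.15],"rotation":[0,0,-0.6],"hand":1},{"linear":[-0.05,-0.15,-0.15],"rotation":[0,0,-0.6],"hand":1}]'; python3 - <<'E'
from h import *
st()
for n in('top','side'):
    f=snap(n,n+'7')
f=load('top7');a=cv2.resize(f['color'][120:250,170:340],None,fx=4,fy=4,interpolation=cv2.INTER_CUBIC);cv2.imwrite('pics/t7c.png',a)
g=load('side7');c=g['color'][190:300,200:330];cv2.imwrite('pics/s7c.png',cv2.resize(c,None,fx=5,fy=5,interpolation=cv2.INTER_CUBIC))
E
```

```text
t: 12.25
ee_pos: [0.4922, 0.115, 0.2293]
tool_rot: [-2.893, -1.225, 0.0]
force: [0.1, -0.1, 0.7]
finger_gap: 0.0856
t 12.25 pos [0.4922 0.115  0.2293] gap 0.08562643482202065 F [ 0.1 -0.1  0.7]
tool axes cols
 [[ 6.959e-01  7.181e-01 -2.000e-04]
 [ 7.181e-01 -6.959e-01  0.000e+00]
 [-1.000e-04 -2.000e-04 -1.000e+00]]
```

View pics/t7c.png

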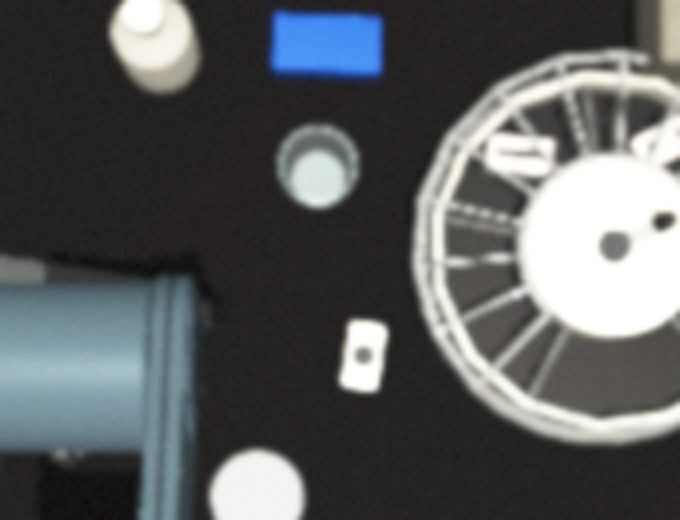

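View pics/s7c.png

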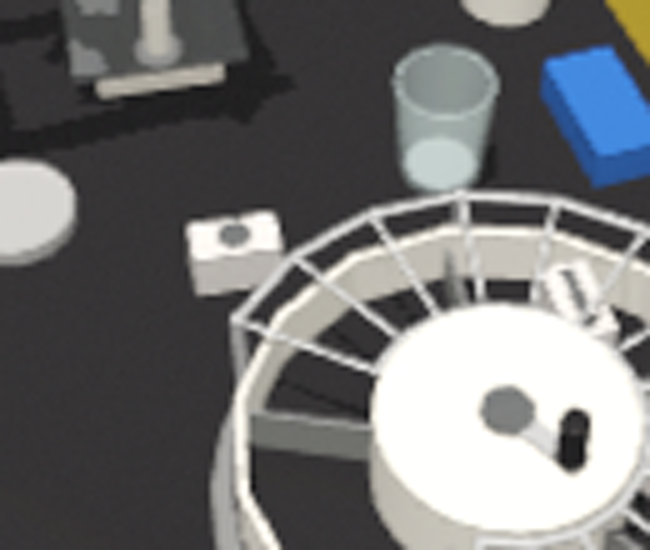

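```bash
python3 - <<'E'
from h import *
f=load('top7');g=load('side7')
def blob(f,x0,x1,y0,y1,thr):
    m=(cv2.cvtColor(f['color'],cv2.COLOR_BGR2GRAY)[y0:y1,x0:x1]>thr).astype(np.uint8)
    c,_=cv2.findContours(m,cv2.RETR_EXTERNAL,cv2.CHAIN_APPROX_NONE);c=max(c,key=cv2.contourArea)
    r=cv2.minAreaRect(c+np.array([x0,y0]));return r
r=blob(f,250,272,195,222,130);b=cv2.boxPoints(r);print(r)
w=np.array([atz(f,p,.034)[:2] for p in b]);print(w,w.mean(0))
for i in range(4):
    e=w[(i+1)%4]-w[i];print(np.linalg.norm(e),np.rad2deg(np.arctan2(e[1],e[0])))
print('side inlay',atz(g,(200+235/5,190+235/5),.034),'top inlay',atz(f,(170+363/4,120+355/4),.034))
E
```

```text
((260.510009765625, 208.4299774169922), (10.18233871459961, 17.677669525146484), 8.130102157592773)
[[ 0.49609152 -0.02226536]
 [ 0.55059984 -0.02952336]
 [ 0.54642158 -0.06095858]
 [ 0.49192312 -0.05359688]] [ 0.52125901 -0.04158605]
0.05498941643544658 -7.584544483517174
0.03171168206636975 -97.5711770992614
0.05499342826267573 172.30700246730657
0.031607586443463544 82.42177318256871
side inlay [ 0.52235503 -0.04181922  0.034     ] top inlay [ 0.52022994 -0.0423334   0.034     ]
```

```bash
python3 - <<'E'
from h import *
f=load('top0');g=load('side0')
b=(.45,.62,.09,.37)
a=[]
for z in(.068,.030):
    a.append(rect(f,z,*b,1400))
    a.append(rect(g,z,*b,1400))
im=np.vstack([np.hstack(a[:2]),np.hstack(a[2:])])
im=np.clip(im.astype(float)*1.3,0,255).astype(np.uint8)
cv2.imwrite('pics/st.png',im);print(im.shape)
E
```

```text
(474, 784, 3)
```

View pics/st.png

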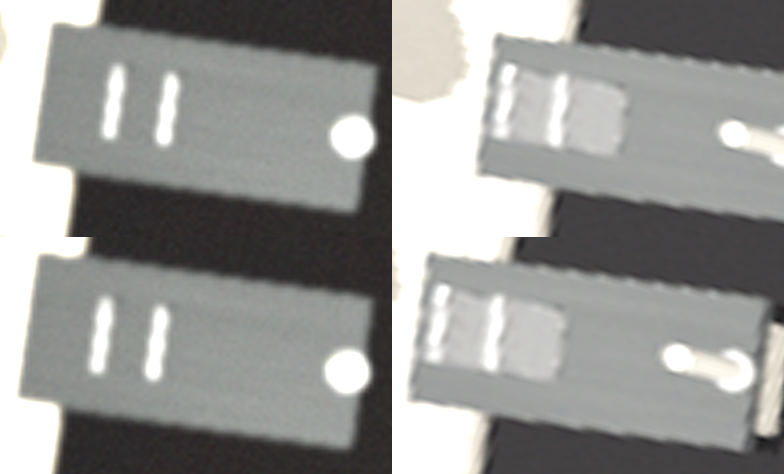

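```bash
python3 - <<'E'
from h import *
f=load('top0');g=load('side0')
b=(.44,.63,.08,.38);S=2000
for n,q in(('top',f),('side',g)):
    im=rect(q,.030,*b,S);gr=cv2.cvtColor(im,cv2.COLOR_BGR2GRAY)
    mid=float(np.median(gr[int(.09*S):int(.1*S),int(.13*S):int(.2*S)]))
    m=((gr>mid*.72)).astype(np.uint8)
    print(n,'plate level',mid)
    # per-edge: scan lines along expected y/x directions, half-level crossing; plate frame guess
    yaw=np.deg2rad(-8);X=np.array([np.cos(yaw),np.sin(yaw)]);Y=np.array([-X[1],X[0]]);c=np.array([.538,.229])
    def prof(p0,d,L,z=.03):
        t=np.linspace(-L,L,161);P=np.c_[p0+t[:,None]*d,np.full(161,z)]
        uv=proj(q,P).astype(np.float32);v=cv2.remap(cv2.cvtColor(q['color'],cv2.COLOR_BGR2GRAY).astype(np.float32),uv[:,0].reshape(1,-1),uv[:,1].reshape(1,-1),cv2.INTER_LINEAR)[0]
        return t,v
    def edge(p0,d):
        t,v=prof(p0,d,.012);k=np.argmax(np.abs(np.convolve(np.gradient(v),np.ones(15)/15,'same')[10:-10]))+10;return p0+t[k]*d
    res={}
    for sgn in(-1,1):
        pts=np.array([edge(c+sgn*.055*X+s*Y,X) for s in np.linspace(-.09,.03,9)])
        A=np.polyfit(pts[:,1],pts[:,0],1);res[('x',sgn)]=pts;print('xedge',sgn,'yaw',-np.rad2deg(np.arctan(A[0])),'off',np.median((pts-c)@X))
    pts=np.array([edge(c-.1225*Y+s*X,Y) for s in np.linspace(-.04,.04,9)]);print('yedge-', np.round((pts-c)@Y,4))
    pts=np.array([edge(c+.1225*Y+s*X,Y) for s in np.linspace(-.04,.04,9)]);print('yedge+', np.round((pts-c)@Y,4))
    # rail profiles along Y at z .068
    for s in(-.015,0,.015):
        t,v=prof(c+.0375*Y+s*X,Y,.032,.068);print('rail',s,[int(a) for a in v[::4]])
    print('predicted c+37.5',c+.0375*Y)
E
```

```text
top plate level 118.0
xedge -1 yaw -8.05478037741101 off -0.0535
xedge 1 yaw -7.567915027105377 off 0.05544999999999999
yedge- [-0.1188 -0.1177 -0.1193 -0.1206 -0.1249 -0.1206 -0.1189 -0.1182 -0.1186]
yedge+ [0.1232 0.124  0.1236 0.1237 0.1234 0.1217 0.1235 0.122  0.124 ]
rail -0.015 [116, 116, 114, 115, 117, 130, 147, 177, 210, 223, 234, 226, 215, 185, 154, 136, 120, 117, 115, 113, 112, 113, 113, 112, 112, 112, 112, 112, 114, 120, 134, 157, 180, 202, 212, 211, 196, 175, 153, 132, 122]
rail 0 [116, 116, 115, 115, 117, 133, 154, 184, 212, 226, 234, 228, 213, 183, 155, 133, 119, 115, 114, 114, 114, 114, 114, 114, 114, 116, 115, 113, 115, 118, 137, 157, 184, 209, 215, 218, 198, 177, 154, 132, 124]
rail 0.015 [115, 115, 114, 114, 119, 130, 150, 176, 199, 217, 220, 214, 193, 167, 144, 124, 118, 115, 113, 112, 112, 112, 113, 113, 112, 112, 111, 111, 116, 123, 144, 165, 194, 215, 223, 222, 207, 184, 156, 134, 121]
predicted c+37.5 [0.54321899 0.26613505]
side plate level 127.0
xedge -1 yaw -8.695139634834545 off -0.05545000000000003
xedge 1 yaw -8.378294612095937 off 0.05634999999999999
yedge- [-0.1258 -0.1273 -0.1246 -0.1257 -0.1182 -0.1165 -0.127  -0.1261 -0.1193]
yedge+ [0.1252 0.1239 0.1249 0.126  0.1253 0.1262 0.1249 0.1252 0.1253]
rail -0.015 [154, 154, 154, 153, 151, 150, 157, 171, 185, 195, 197, 198, 197, 186, 175, 166, 161, 158, 156, 155, 155, 155, 155, 154, 153, 152, 153, 153, 153, 154, 159, 165, 171, 177, 182, 186, 185, 172, 158, 146, 142]
rail 0 [153, 154, 154, 154, 153, 151, 150, 156, 178, 198, 220, 209, 197, 185, 176, 167, 159, 154, 154, 153, 153, 153, 151, 150, 149, 149, 149, 150, 151, 152, 152, 165, 184, 204, 219, 206, 192, 178, 164, 148, 135]
rail 0.015 [152, 152, 152, 151, 151, 152, 158, 165, 172, 183, 193, 202, 199, 189, 178, 169, 163, 159, 154, 154, 154, 154, 153, 152, 151, 150, 150, 150, 151, 152, 153, 155, 158, 174, 189, 202, 195, 180, 164, 150, 142]
predicted c+37.5 [0.54321899 0.26613505]
```

```bash
python3 - <<'E'
from h import *
go(.521,-.041,.14,82)
E
```

```text
t 12.35 pos [0.4923 0.1149 0.2293] gap 0.08524373658622539 F [-0.3  0.2 -0.8]
tool axes cols
 [[ 6.974e-01  7.167e-01 -2.000e-04]
 [ 7.167e-01 -6.974e-01 -0.000e+00]
 [-2.000e-04 -2.000e-04 -1.000e+00]]
yawx 45.78 linear [-0.0917  0.1293  0.0893]
rot units [-1.000e-04  1.000e-04 -4.024e-01] joints [ 0.01  0.24  1.75 -0.    1.15  0.78]
```

```bash
python3 -m crank '[{"linear":[-0.03,0.043,0.02],"rotation":[0,0,-0.1],"hand":1},{"linear":[-0.06,0.086,0.05],"rotation":[0,0,-0.2],"hand":1},{"linear":[-0.0917,0.1293,0.07],"rotation":[0,0,-0.3],"hand":1},{"linear":[-0.0917,0.1293,0.089],"rotation":[0,0,-0.4024],"hand":1},{"linear":[-0.0917,0.1293,0.089],"rotation":[0,0,-0.4024],"hand":1},{"linear":[-0.0917,0.1293,0.089],"rotation":[0,0,-0.4024],"hand":1},{"linear":[-0.0917,0.1293,0.089],"rotation":[0,0,-0.4024],"hand":1}]'; python3 - <<'E'
from h import *
go(.521,-.041,.078,82)
g=snap('side','side8');c=g['color'][170:280,200:330];cv2.imwrite('pics/s8c.png',cv2.resize(c,None,fx=5,fy=5,interpolation=cv2.INTER_CUBIC))
E
```

```text
t: 13.22
ee_pos: [0.522, -0.0403, 0.1414]
tool_rot: [2.368, 2.063, 0.002]
force: [1.1, 0.2, 0.5]
finger_gap: 0.0851
t 13.225 pos [ 0.522  -0.0403  0.1414] gap 0.08505781119320267 F [1.1 0.2 0.5]
tool axes cols
 [[ 1.369e-01  9.906e-01  1.700e-03]
 [ 9.906e-01 -1.369e-01 -5.000e-04]
 [-2.000e-04  1.700e-03 -1.000e+00]]
yawx 82.13 linear [-0.0008 -0.001   0.0634]
rot units [0.0011 0.0002 0.0015] joints [-0.29  0.38  1.81  0.    0.95 -0.15]
```

View pics/s8c.png

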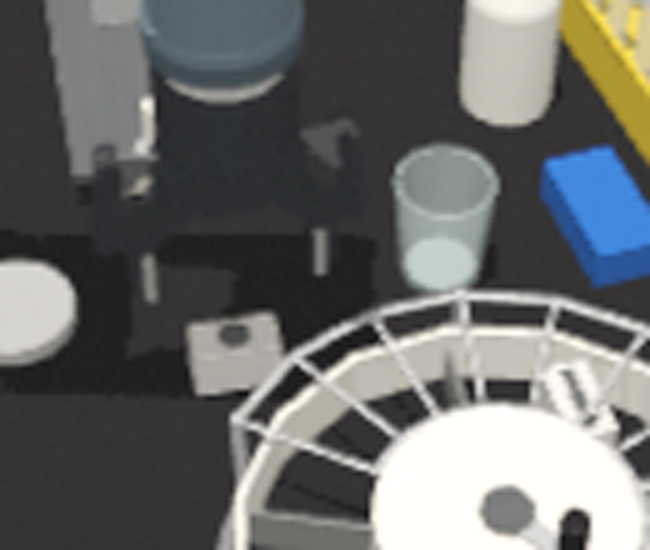

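```bash
python3 -m crank '[{"linear":[-0.0008,-0.0005,0.04],"rotation":[0,0,0],"hand":1},{"linear":[-0.0008,-0.0005,0.063],"rotation":[0,0,0],"hand":1},{"linear":[-0.0008,-0.0005,0.063],"rotation":[0,0,0],"hand":1},{"linear":[-0.0008,-0.0005,0.063],"rotation":[0,0,0],"hand":0.6},{"linear":[-0.0008,-0.0005,0.063],"rotation":[0,0,0],"hand":0.4},{"linear":[-0.0008,-0.0005,0.063],"rotation":[0,0,0],"hand":0.2},{"linear":[-0.0008,-0.0005,0.063],"rotation":[0,0,0],"hand":-0.5},{"linear":[-0.0008,-0.0005,0.063],"rotation":[0,0,0],"hand":-1},{"linear":[-0.0008,-0.0005,0.063],"rotation":[0,0,0],"hand":-1},{"linear":[-0.0008,-0.0005,0.063],"rotation":[0,0,0],"hand":-1}]' 40; python3 - <<'E'
from h import *
s,M=st()
E
```

```text
t: 14.52
ee_pos: [0.5215, -0.0417, 0.0785]
tool_rot: [2.367, 2.064, 0.001]
force: [-1.2, -0.1, 6.1]
finger_gap: 0.0494
t 14.525 pos [ 0.5215 -0.0417  0.0785] gap 0.04938859142059487 F [-1.2 -0.1  6.1]
tool axes cols
 [[ 1.360e-01  9.907e-01  1.700e-03]
 [ 9.907e-01 -1.360e-01 -5.000e-04]
 [-2.000e-04  1.700e-03 -1.000e+00]]
```

```bash
python3 -m crank '[{"linear":[0,0,-0.03],"rotation":[0,0,0],"hand":-1},{"linear":[0,0,-0.08],"rotation":[0,0,0],"hand":-1},{"linear":[0,0,-0.12],"rotation":[0,0,0],"hand":-1},{"linear":[0.05,0,-0.12],"rotation":[0,0,0],"hand":-1},{"linear":[0.1,0,-0.12],"rotation":[0,0,0],"hand":-1},{"linear":[0.15,0,-0.12],"rotation":[0,0,0],"hand":-1},{"linear":[0.2,0,-0.12],"rotation":[0,0,0],"hand":-1},{"linear":[0.22,0,-0.12],"rotation":[0,0,0],"hand":-1},{"linear":[0.22,0,-0.12],"rotation":[0,0,0],"hand":-1}]'; python3 - <<'E'
from h import *
go(.5444,.2700,.158,82)
g=snap('side','side9');c=g['color'][90:230,160:310];cv2.imwrite('pics/s9c.png',cv2.resize(c,None,fx=4,fy=4,interpolation=cv2.INTER_CUBIC))
E
```

```text
t: 15.65
ee_pos: [0.5505, 0.1774, 0.1971]
tool_rot: [-2.365, -2.068, 0.001]
force: [0.1, -0.8, -1.3]
finger_gap: 0.0495
t 15.65 pos [0.5505 0.1774 0.1971] gap 0.0495029381061978 F [ 0.1 -0.8 -1.3]
tool axes cols
 [[ 1.336e-01  9.910e-01 -6.000e-04]
 [ 9.910e-01 -1.336e-01 -3.000e-04]
 [-4.000e-04 -5.000e-04 -1.000e+00]]
yawx 82.32 linear [ 0.091  -0.0185  0.0391]
rot units [-0.0003  0.0003  0.0036] joints [ 0.12  0.4   1.61 -0.    1.13  0.25]
```

View pics/s9c.png

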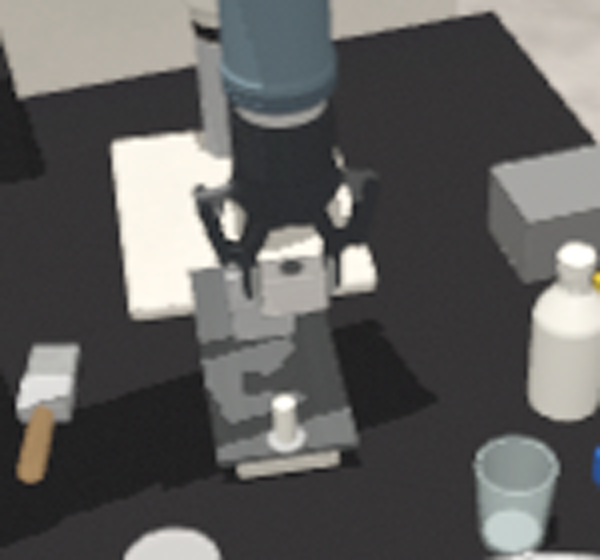

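```bash
python3 -m crank '[{"linear":[0.04,-0.009,0],"rotation":[0,0,0.0036],"hand":-1},{"linear":[0.08,-0.0185,0],"rotation":[0,0,0.0036],"hand":-1},{"linear":[0.091,-0.0185,0.02],"rotation":[0,0,0.0036],"hand":-1},{"linear":[0.091,-0.0185,0.038],"rotation":[0,0,0.0036],"hand":-1},{"linear":[0.091,-0.0185,0.038],"rotation":[0,0,0.0036],"hand":-1},{"linear":[0.091,-0.0185,0.038],"rotation":[0,0,0.0036],"hand":-1},{"linear":[0.091,-0.0185,0.038],"rotation":[0,0,0.0036],"hand":-1}]'; python3 - <<'E'
from h import *
go(.5444,.2700,.109,82)
g=snap('side','side10');c=g['color'][120:210,190:290];cv2.imwrite('pics/s10c.png',cv2.resize(c,None,fx=6,fy=6,interpolation=cv2.INTER_CUBIC))
g=snap('top','top10');c=g['color'][140:210,120:230];cv2.imwrite('pics/t10c.png',cv2.resize(c,None,fx=6,fy=6,interpolation=cv2.INTER_CUBIC))
E
```

```text
t: 16.58
ee_pos: [0.5456, 0.2684, 0.1602]
tool_rot: [2.374, 2.057, 0.002]
force: [0.1, 1.1, -1.4]
finger_gap: 0.0494
t 16.575 pos [0.5456 0.2684 0.1602] gap 0.049408169287833544 F [ 0.1  1.1 -1.4]
tool axes cols
 [[ 1.426e-01  9.898e-01  1.400e-03]
 [ 9.898e-01 -1.426e-01  2.000e-04]
 [ 4.000e-04  1.300e-03 -1.000e+00]]
yawx 81.8 linear [ 0.0014 -0.0015  0.0512]
rot units [ 0.0009 -0.0003 -0.0022] joints [ 0.27  0.49  1.57 -0.    1.08  0.42]
```

View pics/s10c.png

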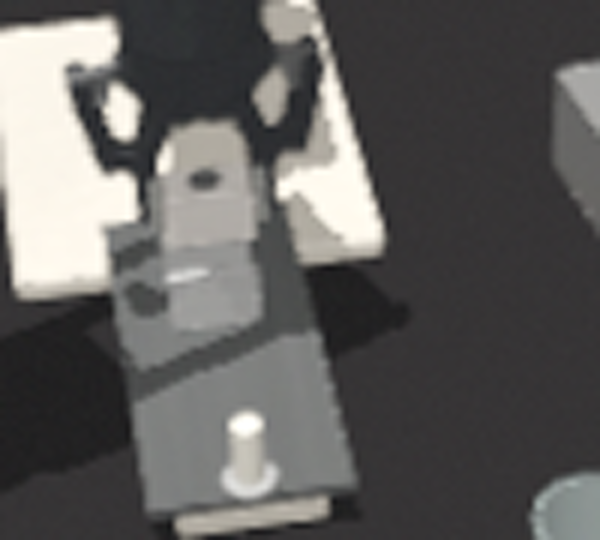

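View pics/t10c.png

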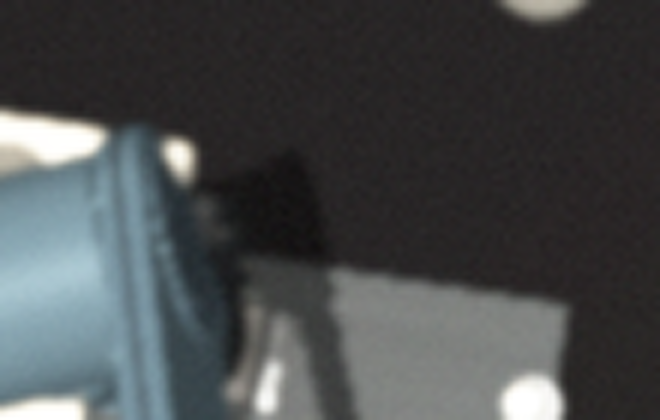

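```bash
cat >> h.py <<'E'
def boxpts(c,yaw,L,W,z0,z1):
    a=np.deg2rad(yaw);X=np.array([np.cos(a),np.sin(a)]);Y=np.array([-X[1],X[0]])
    return np.array([[*(np.array(c)+sx*L/2*X+sy*W/2*Y),z] for z in(z0,z1) for sx,sy in((-1,-1),(1,-1),(1,1),(-1,1))])
def drawbox(im,f,P,off,s,col):
    q=((proj(f,P)-off+.5)*s-.5).round().astype(int)
    for i in range(4):
        for a,b in((i,(i+1)%4),(4+i,4+(i+1)%4),(i,i+4)): cv2.line(im,tuple(map(int,q[a])),tuple(map(int,q[b])),col,1)
def rails(n,yaw=-8.2):
    a=np.deg2rad(yaw);Y=np.array([-np.sin(a),np.cos(a)]);n=np.array(n);return [boxpts(n+k*.0195*Y,yaw,.05,.006,.03,.068) for k in(-1,1)]
E
python3 - <<'E'
from h import *
g=load('side10');c=cv2.resize(g['color'][120:190,200:260],None,fx=8,fy=8,interpolation=cv2.INTER_CUBIC);o=c.copy()
z=.1602-.0785
drawbox(c,g,boxpts((.5456,.2684),-8.2,.05,.026,z,z+.034),[200,120],8,(0,0,255))
for r in rails((.5444,.270)): drawbox(c,g,r,[200,120],8,(0,255,0))
cv2.imwrite('pics/o10.png',np.hstack([c,o])[:560,:800])
E
```

```text
(no output)
```

View pics/o10.png

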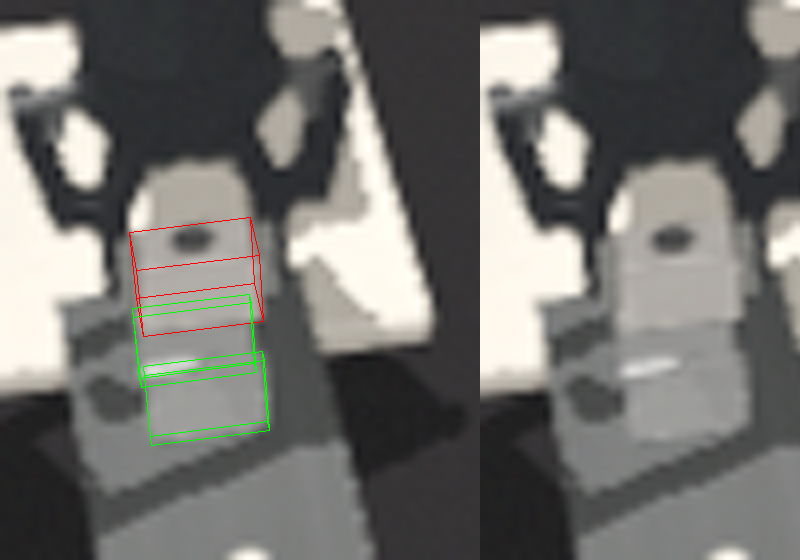

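```bash
python3 -m crank '[{"linear":[0.0008,-0.001,0.005],"rotation":[0,0,-0.001],"hand":-1},{"linear":[0.0008,-0.001,0.010],"rotation":[0,0,-0.001],"hand":-1},{"linear":[0.0008,-0.001,0.015],"rotation":[0,0,-0.001],"hand":-1},{"linear":[0.0008,-0.001,0.02],"rotation":[0,0,-0.001],"hand":-1},{"linear":[0.0008,-0.001,0.025],"rotation":[0,0,-0.001],"hand":-1},{"linear":[0.0008,-0.001,0.025],"rotation":[0,0,-0.001],"hand":-1}]'; python3 - <<'E'
from h import *
go(.5448,.2692,.109,82)
g=snap('side','side11');c=cv2.resize(g['color'][120:190,200:260],None,fx=8,fy=8,interpolation=cv2.INTER_CUBIC);cv2.imwrite('pics/s11.png',c)
E
```

```text
t: 17.42
ee_pos: [0.5437, 0.2699, 0.1338]
tool_rot: [-2.371, -2.06, 0.002]
force: [0.7, -0.0, -1.3]
finger_gap: 0.0492
t 17.425 pos [0.5437 0.2699 0.1338] gap 0.04924566728808855 F [ 0.7 -0.  -1.3]
tool axes cols
 [[ 1.400e-01  9.902e-01 -1.200e-03]
 [ 9.902e-01 -1.400e-01 -3.000e-04]
 [-5.000e-04 -1.100e-03 -1.000e+00]]
yawx 81.95 linear [-0.0005  0.0012  0.0248]
rot units [-0.0007  0.0003 -0.0005] joints [ 0.28  0.52  1.6  -0.    1.03  0.42]
```

View pics/s11.png

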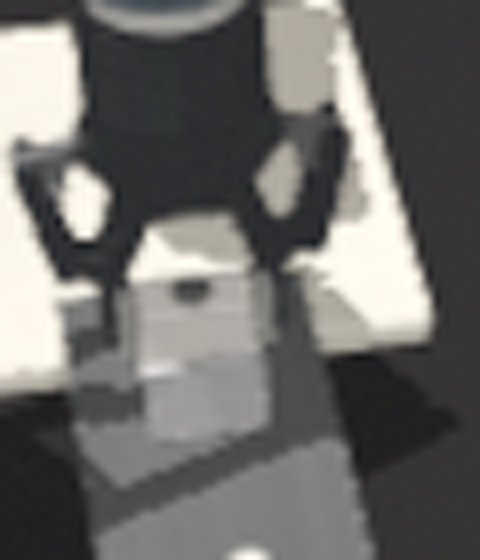

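```bash
python3 -m crank '[{"linear":[-0.0003,0.001,0.006],"rotation":[0,0,0],"hand":-1},{"linear":[-0.0003,0.0015,0.012],"rotation":[0,0,0],"hand":-1},{"linear":[-0.0003,0.0015,0.018],"rotation":[0,0,0],"hand":-1},{"linear":[-0.0003,0.0015,0.022],"rotation":[0,0,0],"hand":-1},{"linear":[-0.0003,0.0015,0.0245],"rotation":[0,0,0],"hand":-1},{"linear":[-0.0003,0.0015,0.0252],"rotation":[0,0,0],"hand":-1},{"linear":[-0.0003,0.0015,0.0252],"rotation":[0,0,0],"hand":-1}]'; python3 - <<'E'
from h import *
go(.5448,.2692,.1085,82)
g=snap('side','side12');c=cv2.resize(g['color'][120:190,200:260],None,fx=8,fy=8,interpolation=cv2.INTER_CUBIC);o=c.copy()
drawbox(c,g,boxpts((.5448,.2692),-8.2,.05,.026,.03,.064),[200,120],8,(0,0,255))
for r in rails((.5444,.270)): drawbox(c,g,r,[200,120],8,(0,255,0))
cv2.imwrite('pics/o12.png',np.hstack([c,o])[:560,:800])
E
```

```text
t: 18.35
ee_pos: [0.5455, 0.2695, 0.1093]
tool_rot: [2.372, 2.06, 0.0]
force: [0.3, -0.7, -1.0]
finger_gap: 0.0495
t 18.35 pos [0.5455 0.2695 0.1093] gap 0.049527691373444135 F [ 0.3 -0.7 -1. ]
tool axes cols
 [[ 1.400e-01  9.901e-01  2.000e-04]
 [ 9.901e-01 -1.400e-01  1.000e-04]
 [ 1.000e-04  2.000e-04 -1.000e+00]]
yawx 81.95 linear [-0.0004 -0.0007  0.0008]
rot units [ 0.0001 -0.0001 -0.0005] joints [0.28 0.55 1.61 0.   0.98 0.42]
```

View pics/o12.png

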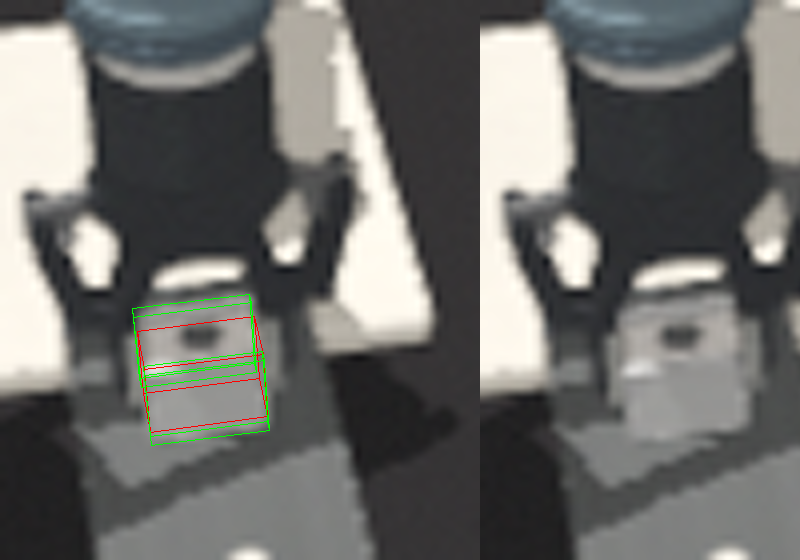

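```bash
python3 - <<'E'
from h import *
g=load('side12')
q=lambda P:((proj(g,P)-[200,120]+.5)*8-.5).round(1)
print(q([.5455,.2695,.0648]),q([.5455,.2695,.030]));print(q(boxpts((.5455,.2695),-8.2,.05,.026,.0308,.0648)))
print([q(r)[4:].tolist() for r in rails((.5444,.270))])
E
```

```text
[[200.9 339.8]] [[206.3 403.8]]
[[151.4 429.3]
 [268.7 414.1]
 [260.  375.9]
 [144.3 390.7]
 [145.1 366.7]
 [264.5 351.5]
 [255.7 313.5]
 [137.9 328.2]]
[[[144.2, 374.8], [264.5, 359.5], [262.4, 350.5], [142.5, 365.8]], [[133.5, 317.0], [251.2, 302.3], [249.3, 293.7], [131.9, 308.3]]]
```

```bash
python3 -m crank '[{"linear":[-0.001,-0.0005,0.0005],"rotation":[0,0,0],"hand":-1},{"linear":[-0.001,-0.0005,0.001],"rotation":[0,0,0],"hand":-1},{"linear":[-0.001,-0.0005,0.0015],"rotation":[0,0,0],"hand":-1},{"linear":[-0.001,-0.0005,0.0015],"rotation":[0,0,0],"hand":-1}]'; python3 -c "
from h import *
st()"
```

```text
t: 18.9
ee_pos: [0.5448, 0.2685, 0.1085]
tool_rot: [2.371, 2.06, 0.0]
force: [-2.2, -1.3, 4.8]
finger_gap: 0.0493
t 18.9 pos [0.5448 0.2685 0.1085] gap 0.04931805524083051 F [-2.2 -1.3  4.8]
tool axes cols
 [[ 1.399e-01  9.902e-01  3.000e-04]
 [ 9.902e-01 -1.399e-01 -1.000e-04]
 [-1.000e-04  3.000e-04 -1.000e+00]]
```

```bash
python3 -m crank '[{"linear":[0,0,0],"rotation":[0,0,0],"hand":0.3},{"linear":[0,0,0],"rotation":[0,0,0],"hand":0.4},{"linear":[0,0,0],"rotation":[0,0,0],"hand":0.6},{"linear":[0,0,0],"rotation":[0,0,0],"hand":0.6},{"linear":[0,0,-0.03],"rotation":[0,0,0],"hand":0.6},{"linear":[0,0,-0.08],"rotation":[0,0,0],"hand":0.6},{"linear":[-0.04,0,-0.11],"rotation":[0,0,0],"hand":0.3},{"linear":[-0.1,0,-0.11],"rotation":[0,0,0],"hand":0.1},{"linear":[-0.16,0,-0.11],"rotation":[0,0,0],"hand":0},{"linear":[-0.2,0,-0.11],"rotation":[0,0,0],"hand":0},{"linear":[-0.2,0,-0.11],"rotation":[0,0,0],"hand":0},{"linear":[-0.2,0,-0.11],"rotation":[0,0,0],"hand":0}]'; python3 - <<'E'
from h import *
st()
g=snap('side','side13');c=cv2.resize(g['color'][120:190,200:260],None,fx=8,fy=8,interpolation=cv2.INTER_CUBIC);o=c.copy()
f=snap('top','top13');cv2.imwrite('pics/t13.png',cv2.resize(f['color'][140:240,60:220],None,fx=5,fy=5,interpolation=cv2.INTER_CUBIC))
drawbox(c,g,boxpts((.5448,.2685),-8.2,.05,.026,.03,.064),[200,120],8,(0,0,255))
for r in rails((.5444,.269)): drawbox(c,g,r,[200,120],8,(0,255,0))
cv2.imwrite('pics/o13.png',np.hstack([c,o])[:560,:800])
E
```

```text
t: 20.4
ee_pos: [0.517, 0.0708, 0.2178]
tool_rot: [-2.372, -2.059, -0.001]
force: [0.0, -0.3, -0.0]
finger_gap: 0.0426
t 20.4 pos [0.517  0.0708 0.2178] gap 0.04262915042295331 F [ 0.  -0.3 -0. ]
tool axes cols
 [[ 1.407e-01  9.900e-01  3.000e-04]
 [ 9.900e-01 -1.407e-01  5.000e-04]
 [ 5.000e-04  2.000e-04 -1.000e+00]]
```

View pics/o13.png

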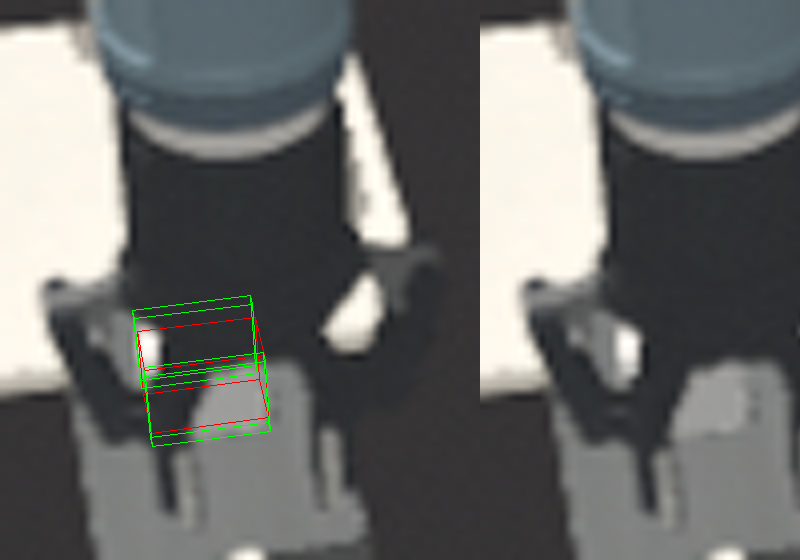

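View pics/t13.png

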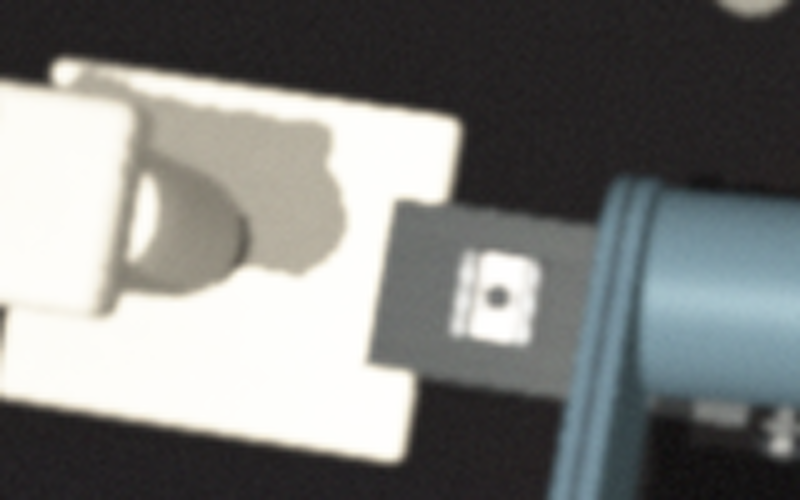

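```bash
python3 - <<'E'
from h import *
f=load('top13');U=lambda x,y:(60+(x+.5)/5-.5,140+(y+.5)/5-.5)
gr=cv2.cvtColor(f['color'],cv2.COLOR_BGR2GRAY).astype(float)
p=atz(f,U(497,297),.064);print('inlay',p)
# profile along Y at z=.066
a=np.deg2rad(-8.2);X=np.array([np.cos(a),np.sin(a)]);Y=np.array([-X[1],X[0]])
for s in(-.017,0.017):
    t=np.arange(-.035,.0351,.0014);P=np.c_[p[:2]+s*X+t[:,None]*Y,np.full(len(t),.066)]
    uv=proj(f,P).astype(np.float32);v=cv2.remap(gr.astype(np.float32),uv[:,:1].T.copy(),uv[:,1:].T.copy(),cv2.INTER_CUBIC)[0];print([(round(x*1e3,1),int(y)) for x,y in zip(t,v)])
c=cv2.resize(f['color'][185:215,140:180],None,fx=18,fy=18,interpolation=cv2.INTER_CUBIC);cv2.imwrite('pics/t13z.png',c)
E
```

```text
inlay [0.54531494 0.26919221 0.064     ]
[(np.float64(-35.0), 117), (np.float64(-33.6), 116), (np.float64(-32.2), 116), (np.float64(-30.8), 116), (np.float64(-29.4), 115), (np.float64(-28.0), 124), (np.float64(-26.6), 135), (np.float64(-25.2), 156), (np.float64(-23.8), 186), (np.float64(-22.4), 211), (np.float64(-21.0), 233), (np.float64(-19.6), 239), (np.float64(-18.2), 244), (np.float64(-16.8), 244), (np.float64(-15.4), 245), (np.float64(-14.0), 248), (np.float64(-12.6), 251), (np.float64(-11.2), 252), (np.float64(-9.8), 253), (np.float64(-8.4), 254), (np.float64(-7.0), 255), (np.float64(-5.6), 255), (np.float64(-4.2), 255), (np.float64(-2.8), 255), (np.float64(-1.4), 255), (np.float64(-0.0), 255), (np.float64(1.4), 254), (np.float64(2.8), 254), (np.float64(4.2), 254), (np.float64(5.6), 254), (np.float64(7.0), 254), (np.float64(8.4), 254), (np.float64(9.8), 249), (np.float64(11.2), 243), (np.float64(12.6), 229), (np.float64(14.0), 212), (np.float64(15.4), 202), (np.float64(16.8), 206), (np.float64(18.2), 216), (np.float64(19.6), 221), (np.float64(21.0), 221), (np.float64(22.4), 208
[... 814 characters left out ...]
, 254), (np.float64(-2.8), 254), (np.float64(-1.4), 254), (np.float64(-0.0), 254), (np.float64(1.4), 254), (np.float64(2.8), 254), (np.float64(4.2), 254), (np.float64(5.6), 254), (np.float64(7.0), 254), (np.float64(8.4), 253), (np.float64(9.8), 249), (np.float64(11.2), 244), (np.float64(12.6), 229), (np.float64(14.0), 210), (np.float64(15.4), 199), (np.float64(16.8), 202), (np.float64(18.2), 210), (np.float64(19.6), 216), (np.float64(21.0), 216), (np.float64(22.4), 204), (np.float64(23.8), 186), (np.float64(25.2), 161), (np.float64(26.6), 143), (np.float64(28.0), 124), (np.float64(29.4), 116), (np.float64(30.8), 112), (np.float64(32.2), 110), (np.float64(33.6), 110), (np.float64(35.0), 110)]
```

View pics/t13z.png

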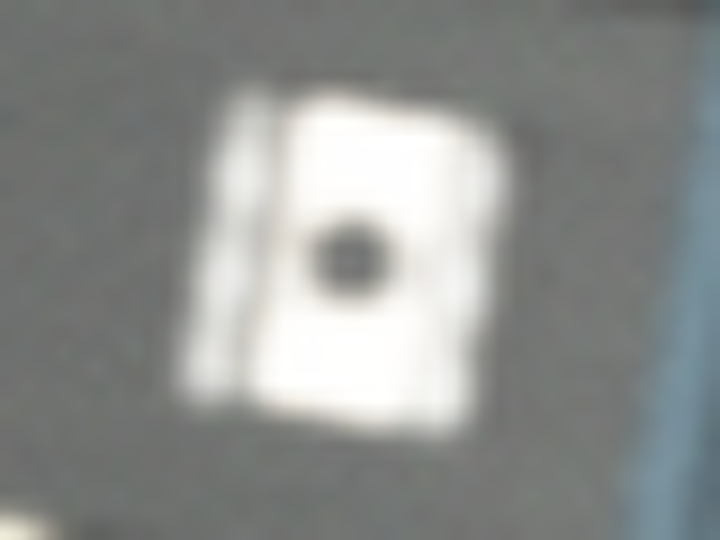

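```bash
python3 - <<'E'
from h import *
go(.523,.1195,.114,81.8)
E
```

```text
t 20.5 pos [0.517  0.0716 0.2177] gap 0.04260830042993271 F [0.5 0.2 1. ]
tool axes cols
 [[ 1.388e-01  9.903e-01  1.000e-04]
 [ 9.903e-01 -1.388e-01  4.000e-04]
 [ 4.000e-04  1.000e-04 -1.000e+00]]
yawx 82.02 linear [ 0.0483 -0.0007  0.1037]
rot units [ 0.     -0.0002  0.0025] joints [-0.08  0.28  1.72  0.    1.13  0.06]
```

```bash
python3 -m crank '[{"linear":[0.03,-0.0005,0.01],"rotation":[0,0,0.002],"hand":0},{"linear":[0.0483,-0.0005,0.05],"rotation":[0,0,0.002],"hand":0},{"linear":[0.0483,-0.0005,0.05],"rotation":[0,0,0.002],"hand":0},{"linear":[0.0483,-0.0005,0.05],"rotation":[0,0,0.002],"hand":0}]'; python3 - <<'E'
from h import *
go(.523,.1195,.114,81.8)
g=snap('side','side14');c=cv2.resize(g['color'][120:220,195:275],None,fx=6,fy=6,interpolation=cv2.INTER_CUBIC);cv2.imwrite('pics/s14.png',c)
E
```

```text
t: 21.0
ee_pos: [0.5234, 0.1189, 0.1683]
tool_rot: [2.373, 2.058, 0.0]
force: [0.1, 0.1, 0.2]
finger_gap: 0.0425
t 21.0 pos [0.5234 0.1189 0.1683] gap 0.04251601315185735 F [0.1 0.1 0.2]
tool axes cols
 [[ 1.415e-01  9.899e-01  4.000e-04]
 [ 9.899e-01 -1.415e-01 -3.000e-04]
 [-2.000e-04  4.000e-04 -1.000e+00]]
yawx 81.87 linear [ 0.0006 -0.0005  0.0543]
rot units [0.0003 0.0001 0.0007] joints [ 0.02  0.37  1.75 -0.    1.03  0.16]
```

View pics/s14.png

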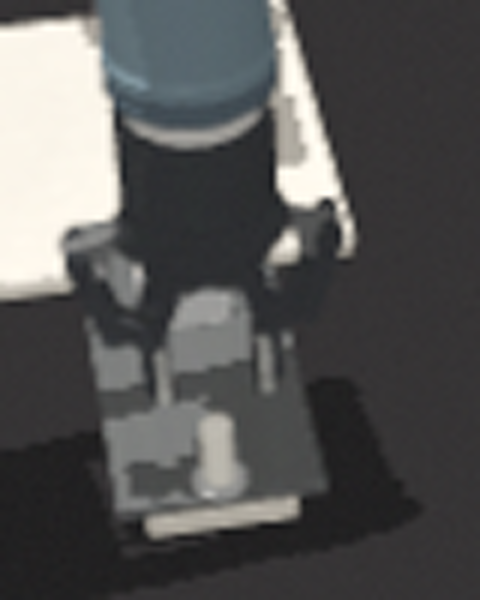

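```bash
python3 -m crank '[{"linear":[0.0005,0,0.03],"rotation":[0,0,0],"hand":0},{"linear":[0.0005,0,0.054],"rotation":[0,0,0],"hand":0},{"linear":[0.0005,0,0.054],"rotation":[0,0,0],"hand":0},{"linear":[0.0005,0,0.054],"rotation":[0,0,0],"hand":-0.3},{"linear":[0.0005,0,0.054],"rotation":[0,0,0],"hand":-0.55},{"linear":[0.0005,0,0.054],"rotation":[0,0,0],"hand":-1},{"linear":[0.0005,0,0.054],"rotation":[0,0,0],"hand":-1},{"linear":[0.0005,0,0.054],"rotation":[0,0,0],"hand":-1}]' 40; python3 - <<'E'
from h import *
go(.523,.1195,.114,81.8)
E
```

```text
t: 22.05
ee_pos: [0.523, 0.1189, 0.1152]
tool_rot: [2.375, 2.056, 0.0]
force: [-2.7, -1.2, 8.6]
finger_gap: 0.0147
t 22.05 pos [0.523  0.1189 0.1152] gap 0.014668514517912847 F [-2.7 -1.2  8.6]
tool axes cols
 [[ 1.429e-01  9.897e-01  4.000e-04]
 [ 9.897e-01 -1.429e-01 -1.000e-04]
 [-0.000e+00  4.000e-04 -1.000e+00]]
yawx 81.78 linear [ 0.0006 -0.0001  0.0012]
rot units [ 0.0003  0.     -0.0002] joints [ 0.02  0.44  1.8  -0.    0.91  0.16]
```

```bash
python3 -m crank '[{"linear":[0.001,0,0],"rotation":[0,0,0],"hand":-1},{"linear":[0.004,0,0],"rotation":[0,0,0],"hand":-1},{"linear":[0.009,0,0],"rotation":[0,0,0],"hand":-1},{"linear":[0.017,0,0],"rotation":[0,0,0],"hand":-1},{"linear":[0.027,0,0],"rotation":[0,0,0],"hand":-1},{"linear":[0.039,0,0],"rotation":[0,0,0],"hand":-1},{"linear":[0.052,0,0],"rotation":[0,0,0],"hand":-1},{"linear":[0.065,0,0],"rotation":[0,0,0],"hand":-1},{"linear":[0.077,0,0],"rotation":[0,0,0],"hand":-1},{"linear":[0.087,0,0],"rotation":[0,0,0],"hand":-1},{"linear":[0.095,0,0],"rotation":[0,0,0],"hand":-1},{"linear":[0.1,0,0],"rotation":[0,0,0],"hand":-1}]'
```

```text
t: 23.55
ee_pos: [0.5372, 0.2181, 0.1152]
tool_rot: [2.374, 2.057, -0.0]
force: [-3.4, -1.5, 6.2]
finger_gap: 0.0146
```

```bash
python3 -m crank '[{"linear":[0.003,0,0],"rotation":[0,0,0],"hand":-1},{"linear":[0.006,0,0],"rotation":[0,0,0],"hand":-1},{"linear":[0.009,0,0],"rotation":[0,0,0],"hand":-1},{"linear":[0.011,0,0],"rotation":[0,0,0],"hand":-1},{"linear":[0.012,0,0],"rotation":[0,0,0],"hand":-1}]'; python3 - <<'E'
from h import *
s,M=st();print((s['ee_pos']-np.array([.523,.1189,.1152]))@np.array([.1428,.9897,0]))
f=snap('top','top15');cv2.imwrite('pics/t15.png',cv2.resize(f['color'][120:240,60:220],None,fx=5,fy=5,interpolation=cv2.INTER_CUBIC))
g=snap('side','side15');cv2.imwrite('pics/s15.png',cv2.resize(g['color'][80:220,180:300],None,fx=4.2,fy=4.2,interpolation=cv2.INTER_CUBIC))
E
```

```text
t: 24.18
ee_pos: [0.5389, 0.2298, 0.1152]
tool_rot: [2.374, 2.057, -0.0]
force: [-4.1, -1.7, 7.8]
finger_gap: 0.0145
t 24.175 pos [0.5389 0.2298 0.1152] gap 0.014501053645332069 F [-4.1 -1.7  7.8]
tool axes cols
 [[ 1.426e-01  9.898e-01  1.000e-04]
 [ 9.898e-01 -1.426e-01 -3.000e-04]
 [-2.000e-04  1.000e-04 -1.000e+00]]
0.11199211210543238
```

View pics/s15.png

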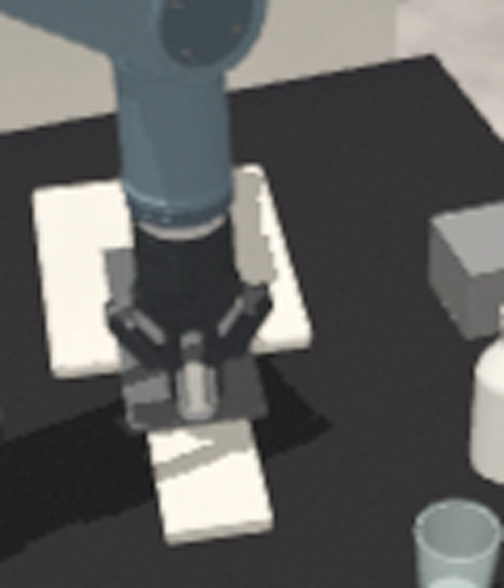

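```bash
python3 -m crank '[{"linear":[0.002,0,0],"rotation":[0,0,0],"hand":-1},{"linear":[0.004,0,0],"rotation":[0,0,0],"hand":-1},{"linear":[0.006,0,0],"rotation":[0,0,0],"hand":-1},{"linear":[0.008,0,0],"rotation":[0,0,0],"hand":-1},{"linear":[0.01,0,0],"rotation":[0,0,0],"hand":-1},{"linear":[0.01,0,0],"rotation":[0,0,0],"hand":-1}]'; python3 - <<'E'
from h import *
s,M=st();print((s['ee_pos']-np.array([.523,.1189,.1152]))@np.array([.1428,.9897,0]))
E
```

```text
t: 25.02
ee_pos: [0.5403, 0.2398, 0.1152]
tool_rot: [2.375, 2.057, 0.0]
force: [-3.6, -0.8, 5.6]
finger_gap: 0.0146
t 25.025 pos [0.5403 0.2398 0.1152] gap 0.014558032760327466 F [-3.6 -0.8  5.6]
tool axes cols
 [[ 1.428e-01  9.898e-01  1.000e-04]
 [ 9.898e-01 -1.428e-01  1.000e-04]
 [ 1.000e-04  1.000e-04 -1.000e+00]]
0.1221314661926862
```

```bash
python3 -m crank '[{"linear":[0.0015,0,0],"rotation":[0,0,0],"hand":-1},{"linear":[0.003,0,0],"rotation":[0,0,0],"hand":-1},{"linear":[0.0045,0,0],"rotation":[0,0,0],"hand":-1},{"linear":[0.006,0,0],"rotation":[0,0,0],"hand":-1},{"linear":[0.006,0,0],"rotation":[0,0,0],"hand":-1}]'; python3 - <<'E'
from h import *
s,M=st();print((s['ee_pos']-np.array([.523,.1189,.1152]))@np.array([.1428,.9897,0]))
E
```

```text
t: 25.65
ee_pos: [0.5407, 0.2425, 0.1152]
tool_rot: [2.372, 2.056, -0.008]
force: [-6.2, -14.5, 10.9]
finger_gap: 0.0148
t 25.65 pos [0.5407 0.2425 0.1152] gap 0.01483139745439211 F [ -6.2 -14.5  10.9]
tool axes cols
 [[ 0.1421  0.9898 -0.0021]
 [ 0.9898 -0.1421 -0.0056]
 [-0.0058 -0.0012 -1.    ]]
0.12488740328610477
```

```bash
python3 -m crank '[{"linear":[0.002,0,0],"rotation":[0,0,0],"hand":-1},{"linear":[0.002,0,0],"rotation":[0,0,0],"hand":-1},{"linear":[0.002,0,0],"rotation":[0,0,0],"hand":-1}]'; python3 - <<'E'
from h import *
s,M=st();print((s['ee_pos']-np.array([.523,.1189,.1152]))@np.array([.1428,.9897,0]))
E
```

```text
t: 26.02
ee_pos: [0.5408, 0.2428, 0.1152]
tool_rot: [2.371, 2.055, -0.012]
force: [-6.7, -21.9, 13.4]
finger_gap: 0.0147
t 26.025 pos [0.5408 0.2428 0.1152] gap 0.014732543198458284 F [ -6.7 -21.9  13.4]
tool axes cols
 [[ 0.1421  0.9899 -0.0031]
 [ 0.9898 -0.1421 -0.0084]
 [-0.0087 -0.0019 -1.    ]]
0.12514227175025772
```

```bash
python3 -m crank '[{"linear":[-0.002,0,0],"rotation":[0,0,0],"hand":-1},{"linear":[-0.004,0,0],"rotation":[0,0,0],"hand":-1},{"linear":[-0.004,0,0],"rotation":[0,0,0],"hand":-0.5},{"linear":[-0.004,0,0],"rotation":[0,0,0],"hand":-0.3},{"linear":[-0.004,0,0],"rotation":[0,0,0],"hand":0},{"linear":[-0.004,0,0],"rotation":[0,0,0],"hand":0},{"linear":[-0.004,0,-0.03],"rotation":[0,0,0],"hand":0},{"linear":[-0.004,0,-0.08],"rotation":[0,0,0],"hand":0},{"linear":[-0.06,0,-0.12],"rotation":[0,0,0],"hand":0},{"linear":[-0.12,0,-0.12],"rotation":[0,0,0],"hand":0},{"linear":[-0.18,0,-0.12],"rotation":[0,0,0],"hand":0},{"linear":[-0.24,0,-0.12],"rotation":[0,0,0],"hand":0}]'; python3 - <<'E'
from h import *
st()
f=snap('top','top16');cv2.imwrite('pics/t16.png',cv2.resize(f['color'],(800,600),interpolation=cv2.INTER_CUBIC))
g=snap('side','side16');cv2.imwrite('pics/s16.png',cv2.resize(g['color'][80:220,180:300],None,fx=4.2,fy=4.2,interpolation=cv2.INTER_CUBIC))
E
```

```text
t: 27.52
ee_pos: [0.507, 0.0084, 0.234]
tool_rot: [2.374, 2.057, 0.001]
force: [0.9, -0.6, -0.5]
finger_gap: 0.0428
t 27.525 pos [0.507  0.0084 0.234 ] gap 0.04281775772044114 F [ 0.9 -0.6 -0.5]
tool axes cols
 [[ 1.425e-01  9.898e-01  1.000e-03]
 [ 9.898e-01 -1.425e-01 -3.000e-04]
 [-2.000e-04  1.000e-03 -1.000e+00]]
```

View pics/t16.png

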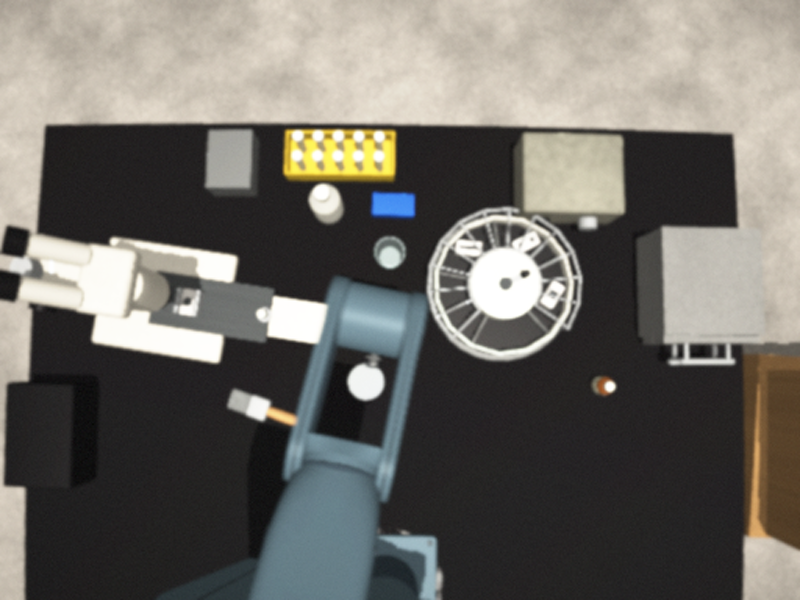

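View pics/s16.png

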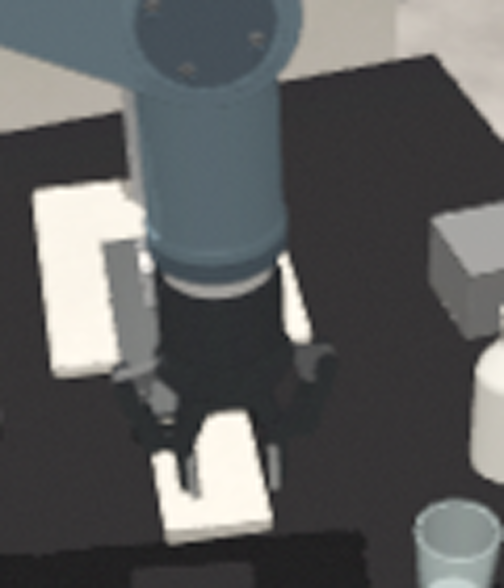

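```bash
python3 -m crank '[{"linear":[-0.05,-0.04,-0.05],"rotation":[0,0,0],"hand":0},{"linear":[-0.1,-0.09,-0.05],"rotation":[0,0,0],"hand":0},{"linear":[-0.15,-0.12,-0.05],"rotation":[0,0,0],"hand":0},{"linear":[-0.15,-0.12,-0.05],"rotation":[0,0,0],"hand":0},{"linear":[-0.15,-0.12,-0.05],"rotation":[0,0,0],"hand":0}]'; python3 - <<'E'
from h import *
st()
f=snap('top','top17');g=snap('side','side17')
a=cv2.resize(f['color'][165:225,90:190],None,fx=6,fy=6,interpolation=cv2.INTER_CUBIC);b=cv2.resize(g['color'][90:190,195:270],None,fx=6,fy=6,interpolation=cv2.INTER_CUBIC)
im=np.zeros((600,1050,3),np.uint8);
cv2.imwrite('pics/t17.png',np.clip(a*1.3,0,255));cv2.imwrite('pics/s17.png',b)
h0=cv2.cvtColor(load('top0')['color'],cv2.COLOR_BGR2GRAY);h1=cv2.cvtColor(f['color'],cv2.COLOR_BGR2GRAY)
def cen(im,x0,x1,y0,y1,t):
    w=np.clip(im[y0:y1,x0:x1].astype(float)-t,0,None);v,u=np.mgrid[y0:y1,x0:x1];return (u*w).sum()/w.sum(),(v*w).sum()/w.sum()
p0=atz(f,cen(h0,199,219,197,218,150),.068);p1=atz(f,cen(h1,160,172,193,209,150),.068);print(p0,p1,np.linalg.norm(p1-p0))
E
```

```text
t: 28.25
ee_pos: [0.3669, -0.1216, 0.284]
tool_rot: [2.377, 2.053, 0.001]
force: [-0.1, 0.3, -0.2]
finger_gap: 0.0428
t 28.25 pos [ 0.3669 -0.1216  0.284 ] gap 0.04277211253121822 F [-0.1  0.3 -0.2]
tool axes cols
 [[ 1.456e-01  9.893e-01  8.000e-04]
 [ 9.893e-01 -1.456e-01 -2.000e-04]
 [-1.000e-04  8.000e-04 -1.000e+00]]
[0.52200716 0.11859158 0.068     ] [0.53877384 0.24125811 0.068     ] 0.12380711227141233[ WARN:0@7.851] global loadsave.cpp:1063 imwrite_ Unsupported depth image for selected encoder is fallbacked to CV_8U.
```

View pics/t17.png

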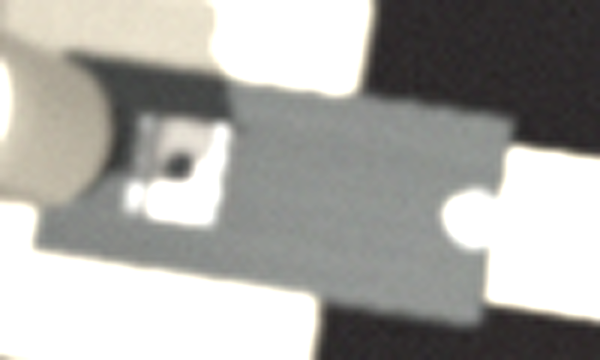

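View pics/s17.png

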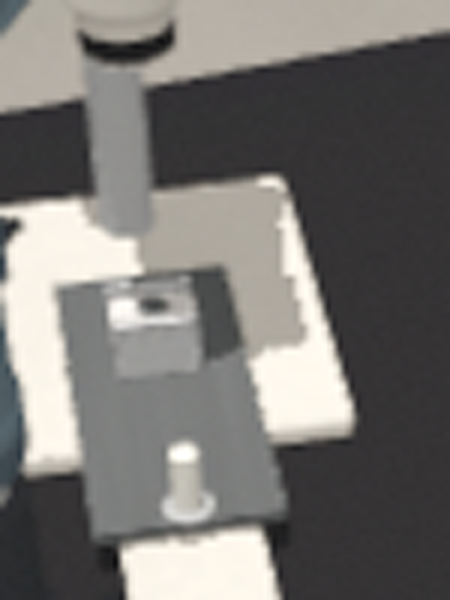

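```bash
python3 - <<'E'
from h import *
g=load('side0');cv2.imwrite('pics/ob.png',cv2.resize(g['color'][50:130,180:260],None,fx=7,fy=7,interpolation=cv2.INTER_CUBIC))
P=np.array([.5627+.0007,.3922+.005]);t=np.linspace(0,2*np.pi,60)
im=cv2.imread('pics/ob.png')
q=((proj(g,np.c_[.5627+.027*np.cos(t),.3922+.027*np.sin(t),np.full(60,.235)])-[180,50]+.5)*7-.5).astype(int)
cv2.polylines(im,[q],True,(0,0,255),1)
cv2.imwrite('pics/ob.png',im)
E
```

```text
(no output)
```

View pics/ob.png

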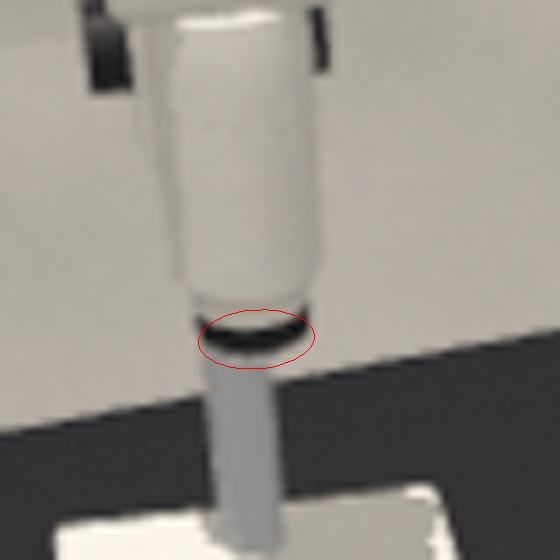

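```bash
python3 - <<'E'
from h import *
t=np.linspace(0,2*np.pi,80)
out=[]
for n,off in(('top17',(75,150)),('side17',(175,55))):
    g=load(n);im=cv2.resize(g['color'][off[1]:off[1]+66,off[0]:off[0]+66],None,fx=9,fy=9,interpolation=cv2.INTER_CUBIC)
    for dy,col in((0,(0,0,255)),(.01,(0,255,0))):
        c=np.array([.5627,.3922])+dy*np.array([.1426,.99])
        for r,z in((.027,.235),(.037,.37)):
            q=((proj(g,np.c_[c[0]+r*np.cos(t),c[1]+r*np.sin(t),np.full(80,z)])-off+.5)*9-.5).astype(int);cv2.polylines(im,[q],True,col,1)
    out.append(im)
cv2.imwrite('pics/ob2.png',cv2.resize(np.hstack(out),(800,400)))
E
```

```text
(no output)
```

View pics/ob2.png

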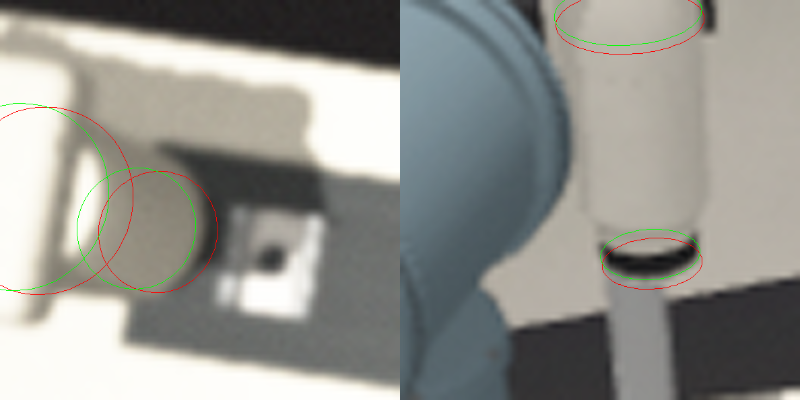

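```bash
python3 - <<'E'
from h import *
Y=np.array([.1426,.9898])
f=load('top17');g=load('side17');n=np.array([.5627,.3922])
for nm,q in(('top',f),('side',g)):
    gr=cv2.cvtColor(q['color'],cv2.COLOR_BGR2GRAY).astype(np.float32)
    X=np.array([Y[1],-Y[0]])
    for s in(-.10,-.09,-.08,-.07,.07,.08,.09,.10):
        t=np.arange(-.11,-.03,.0005);P=np.c_[n+s*X+t[:,None]*Y,np.full(len(t),.018)]
        uv=proj(q,P).astype(np.float32);v=cv2.remap(gr,uv[:,:1].T.copy(),uv[:,1:].T.copy(),cv2.INTER_LINEAR)[0]
        k=np.argmax(np.convolve(np.gradient(v),np.ones(9)/9,'same')[6:-6])+6;print(nm,s,'base edge at',round(t[k]*1e3,1),end='; ')
    print()
# plate far edge, expected seat+85
for nm,q in(('top',f),('side',g)):
    gr=cv2.cvtColor(q['color'],cv2.COLOR_BGR2GRAY).astype(np.float32)
    for s in(-.04,-.02,.0,.02,.04):
      for sg,rng,z in((1,(.07,.10),.03),(-1,(-.175,-.145),.03)):
        t=np.arange(*rng,.0005);P=np.c_[n+s*X+t[:,None]*Y,np.full(len(t),z)]
        uv=proj(q,P).astype(np.float32);v=cv2.remap(gr,uv[:,:1].T.copy(),uv[:,1:].T.copy(),cv2.INTER_LINEAR)[0]
        k=np.argmax(abs(np.convolve(np.gradient(v),np.ones(9)/9,'same')[6:-6]))+6;print(nm,s,sg,round(t[k]*1e3,1),end='; ')
    print()
E
```

```text
top -0.1 base edge at -72.5; top -0.09 base edge at -73.0; top -0.08 base edge at -72.5; top -0.07 base edge at -72.5; top 0.07 base edge at -72.5; top 0.08 base edge at -73.0; top 0.09 base edge at -73.5; top 0.1 base edge at -73.0; 
side -0.1 base edge at -102.5; side -0.09 base edge at -82.5; side -0.08 base edge at -84.5; side -0.07 base edge at -86.5; side 0.07 base edge at -87.0; side 0.08 base edge at -84.0; side 0.09 base edge at -85.5; side 0.1 base edge at -87.0; 
top -0.04 1 82.0; top -0.04 -1 -161.0; top -0.02 1 82.5; top -0.02 -1 -159.5; top 0.0 1 96.5; top 0.0 -1 -150.0; top 0.02 1 93.5; top 0.02 -1 -159.5; top 0.04 1 73.0; top 0.04 -1 -160.5; 
side -0.04 1 84.5; side -0.04 -1 -171.0; side -0.02 1 87.0; side -0.02 -1 -169.5; side 0.0 1 84.0; side 0.0 -1 -158.0; side 0.02 1 85.5; side 0.02 -1 -167.5; side 0.04 1 82.0; side 0.04 -1 -161.0;
```

```bash
python3 - <<'E'
from h import *
a=load('top0')['color'].astype(int);b=load('top17')['color'].astype(int)
d=(np.abs(a-b).max(2)>60).astype(np.uint8);n,l,s,c=cv2.connectedComponentsWithStats(d)
print([(tuple(map(int,s[i]))) for i in range(1,n) if s[i][4]>8])
print(ctrl.hand_in())
E
```

```text
[(291, 149, 25, 16, 225), (327, 148, 26, 20, 250), (310, 173, 5, 5, 23), (333, 173, 6, 5, 25), (95, 174, 44, 39, 951), (345, 179, 17, 19, 169), (281, 180, 20, 15, 169), (176, 185, 38, 9, 116), (150, 191, 5, 16, 43), (163, 190, 51, 35, 1157), (165, 193, 3, 4, 11), (211, 205, 3, 6, 14), (309, 205, 17, 20, 194), (223, 244, 126, 140, 4744), (0, 326, 17, 58, 843), (213, 343, 18, 33, 285), (235, 348, 43, 36, 589), (43, 350, 11, 7, 33), (276, 365, 7, 9, 49), (224, 372, 13, 12, 70)]
the job is handed in; nothing more can be done
None
```

The job is done and handed in at about 28 s. The round-inlay carrier sits between the stage rails and the stage is home under the objective.

**What I did:**
- I turned the rotor by its crank knob until the round-inlay carrier was at about 187°. The middle of the guard window measured about 186–187°.
- I lifted the carrier out by its width and put it down on the bench at about (0.521, -0.042).
- I took it again by its ends and set it down between the rails.
- I slid the stage home by its handle until it met the stop, then opened the fingers and drew the arm back.

**Last checks:**
- **Seat:** the top view shows the carrier flat and within about 1 mm of the middle of the rails, both ways. It still looked seated after the slide.
- **Stage:** it moved 125 mm by the robot and 124 mm by camera. It then held against the stop with the push up to about 22 N. That fits a start near 5 mm of travel.
- **Rest of the scene:** comparing the first and last top pictures, the only changes are the rotor and its carriers, the stage, and the arm with its shadow. The other three carriers are in their compartments. The bystanders did not appear to have moved.

**What disagreed:** my fit of the objective's lower edge in the side view was about 2 pixels off, which would put the objective about 10 mm beyond the seat. The base edge in the top view put it within about 2.5 mm. I trusted the top view and the hard stop.

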